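Strip a toroidal choke stack into its kit nests

ROBOT

A 6-joint arm with a two-finger parallel gripper is mounted at the origin on a cart in front of the work surface, level with it; the furniture and walls round the work are solid. World frame = base frame: x ahead of the robot, y to its left, z up, the work surface at z = 0. Lengths are in m, angles in rad, forces in N, time in s.
With the tool pointing down it reaches from about 0.4 to 0.825 m from the base axis. Payload 7 kg.
Tool frame: the origin (TCP) lies midway between the tips of the shut fingers; the grasp point (between the pads) lies 19 mm behind it; y points along the fingers, z is the direction in which the jaws open and shut, and the axes are right-handed (so a half turn about y gives the same grasp; the last joint's range is limited). The gripper opens to 88 mm and grips with 3 to 60 N. Pads are 19 mm wide; open, the fingers measure 130 mm over their backs; the gripper's body (78 mm by 193 mm) begins 47 mm behind the grasp point.
Start: joints at [1.399, 0.359, 0.012, 0, -1.224, -0.288], TCP at [0.3, 0.605, 0.227] pointing down, gripper open.
Joint ranges: [-3.07, 3.07], [-1.43, 2.12], [-1.02, 1.25], [-3.03, 1.67], [-3.05, -0], [-3.03, 3.03]. Speed limits (rad/s): [2.39, 2.39, 3.01, 3.14, 3.14, 3.14].

INTERFACE

Orientations are given as [roll, pitch, yaw] about the fixed x, y, z axes, in that order (R = Rz(yaw) Ry(pitch) Rx(roll)).
In Python, from station import arm gives the robot as it stands.
- The arm moves only by the tool move_arm, never from a script. Its argument "deltas" is a list of rows, each an object with "dp": the shift along the tool's x, y, z in mm, a list of three; "rotation": the turn, a rotation vector about the tool's x, y, z in degrees, a list of three. A call has 1 to 5 rows; each row shifts and turns the pose as measured when the row begins, along the tool's axes as they then stand; what a row does not reach is not made up. A row lasts 1/12 s, in which the tool goes at most 41.7 mm and 7.16 degrees, less where a joint would pass 70% of its speed; a pose out of reach is approached as far as the arm can. A call is refused whole if a number of a shift passes 41.7 or a number of a turn 7.16, either way. A call with a gripper value outside its range is refused whole. "jaw" is the closure in counts, from 0 (fully open) to 255 (shut), set as the call begins (left out, the last holds). The fingers move at their own pace and stop on an object; "squeeze" is the grip in N (left out, the last holds). Time passes only in rows, so rows that do not move let the fingers close. It gives the time, the measured TCP pose, the force and the opening at its end, in the units of the state.
- arm.get_state(): the state, without advancing time (a new reading comes with each control period).
- arm.grab_frame(name): name is "scene" or "top" or "wrist"; returns a dict with "pixels" (384x512x3 uint8, red, green, blue), "z_map" (384x512 float32, m along the optical axis (not along the pixel's ray), 0 where there is no reading), "fx", "fy", "cx", "cy" (pixels), "k1" (the pictures are not rectified: a ray, as slopes to the right and down, at radius r is drawn at 1 + k1 r^2 times it, then the intrinsics apply), "cam_to_world" (4x4, takes a point from camera to world coordinates); the wrist camera has in their place "mount" (4x4, takes a point from camera to tool coordinates, whose origin is the TCP and whose axes are the tool frame's). Camera axes: x right, y down, z forward; pixel columns grow to the right and rows downward; lengths in m; the calibration is good to about 2 mm. A picture is of the moment at which its call begins: read the wrist's pose just before it.
- arm.job_done(): hands the job in, once; it reports no verdict.
The state is a dict: "t": time; "q": joint angles; "qd": joint speeds; "joint_efforts": joint torques, N m; "eef_pos": TCP position; "ee_rot": TCP orientation; "force": force on the tool from outside, world axes, zero at the start; "moment": the same for the moment, N m; "width": finger opening in m.
Only numpy, scipy, OpenCV 4.12 (cv2) and the standard library are available. Lean on these libraries where they do the work, as an engineer would, in place of code of your own. Each camera call takes 0.05 s, during which the arm holds its last target.

TASK

This toroidal choke failed its test: strip the stack off the stud of its assembly stand for rework, from the top down and one part at a time, and lay each part flat, same side up, in the black kit nest with the pocket of its own shape: the steel clamp washer in the small round pocket, the square insulator block in the square one, the copper-wound core in the large round one, the aluminium mounting plate in the oblong one. Each part must lie inside its pocket on the floor, not up on the rim, before you take the next, and the parts already laid down stay there. Set the wound core down gently; never drop it.

Things in the scene. Friction and masses are not known exactly. Their poses are not given: they have to be found in the camera images.
- clamp_washer_mid (a point): Steel clamp washer on top of the stack: round cup washer, 34 mm outside diameter, 9 mm high, upright outer edge, recessed top, 12 mm hole, 50 g. This point is its centre, half-way up (4.5 mm above its underside); z is its upward axis at the start. It may be taken across any diameter. It lies loose on the insulator block.
- insulator_mid (a point): Insulator block, second from the top: square tan laminate block 44 x 44 x 10 mm with a 12 mm hole, 30 g. This point is its centre, half-way up (5 mm above its underside); x and y are square to its sides, z is up. It lies loose on the wound core.
- choke_core_mid (a point): Wound core, third from the top: ring wound all round with copper wire, 59 mm outside diameter, 23 mm hole, 20 mm high, 0.22 kg. This point is its centre, half-way up (10 mm above its underside); z is up. It may be taken across any diameter. It lies loose on the mounting plate.
- mount_plate_mid (a point): Mounting plate, bottom of the stack: bare aluminium plate 88 mm along its x, 62 mm along its y, 8 mm thick, with a 12 mm hole in the middle, 0.12 kg. This point is its centre, half-way up (4 mm above its underside); z is up. It lies loose on the stand and overhangs it by 9 mm at each long side.
- stand_foot (a point): Assembly stand, fixed: dark steel bar 130 mm along its x, 44 mm along its y, 6 mm thick, with an upright steel stud of 9 mm diameter in the middle, that goes up through the holes of the stacked parts and ends 58 mm above the bench, 5 mm above the clamp washer's top. The nut is already off: every part lifts straight up and has 1.5 mm play or more all round the stud. This point is on the stud's axis at the bar's top face (6 mm above the bench), where the mounting plate rests.
- nest_washer_floor (a point): Fixed black kit nest, 74 x 74 mm, with a small round grey pocket of 46 mm diameter, for the clamp washer. This point is the centre of the pocket's flat floor, 5 mm above the bench. The pocket is walled by a rim that stands 4 mm above the floor, 5 mm wide, all round.
- nest_insulator_floor (a point): Fixed black kit nest, 84 x 84 mm, with a square grey pocket 56 x 56 mm, sides along its x and y, for the insulator block. This point is the centre of the pocket's flat floor, 5 mm above the bench. Rims 4 mm above the floor, 5 mm wide, stand at the four corners only; the middle halves of the sides are open.
- nest_core_floor (a point): Fixed black kit nest, 96 x 96 mm, with a large round grey pocket of 70 mm diameter, for the wound core. This point is the centre of the pocket's flat floor, 5 mm above the bench. The pocket is walled by a rim that stands 4 mm above the floor, 5 mm wide, all round.
- nest_plate_floor (a point): Fixed black kit nest, 122 x 96 mm, with an oblong grey pocket 100 mm along its x and 74 mm along its y, for the mounting plate. This point is the centre of the pocket's flat floor, 5 mm above the bench. Rims 4 mm above the floor, 5 mm wide, stand at the four corners only; the middle halves of the sides are open.
Mind the look-alikes: they are no part of the job. There is more than one size of the part that bears choke_core_mid; the job needs the smaller.

How it is judged:
By the outcome, as a careful person would: the job done as asked, in the order asked, and still so for the second after the job is handed in, with the robot touching nothing.
It also fails if it takes over 106 s, if anything falls off the work surface, if the arm or the gripper's body presses on something with over 40 N, if the wrist force passes 120 N, or if a joint passes its speed limit or range.

## Working session

There is one attempt and no reset: what is moved stays moved. The work goes in short steps, Python scripts to look and compute and a tool call to move; the robot and the scene stay as the last step left them, time stands still between calls to the robot, and variables do not carry over. Pictures are saved under pics/ and viewed, and the job is handed in when it is done.

Besides the shell and the picture viewer there is one more tool, called after "Request:" as name(argument=value, ...), one argument or row to a line, values as JSON. move_arm: Moves the arm, as the interface text tells. Its arguments: {"type":"object","properties":{"deltas":{"type":"array","items":{"type":"object","properties":{"dp":{"type":"array","items":{"type":"number"}},"rotation":{"type":"array","items":{"type":"number"}}}}},"jaw":{"type":"number"},"squeeze":{"type":"number"}},"required":["deltas"]}

```bash
ls; mkdir -p pics
cat > h.py <<'E'
import numpy as np, cv2
from station import arm
from scipy.spatial.transform import Rotation as R
def save(name,fn,crop=None,s=1):
    f=arm.grab_frame(name); im=f["pixels"][:,:,::-1]
    np.save('pics/'+fn+'.npy',f,allow_pickle=True)
    cv2.imwrite('pics/'+fn+'.png',im); return f
def load(fn): return np.load('pics/'+fn+'.npy',allow_pickle=True).item()
def crop(fn,u0,v0,u1,v1,s,out):
    im=cv2.imread('pics/'+fn+'.png')[v0:v1,u0:u1]
    cv2.imwrite('pics/'+out+'.png',cv2.resize(im,None,fx=s,fy=s,interpolation=cv2.INTER_CUBIC))
def T(f,st=None):
    if "cam_to_world" in f: return np.array(f["cam_to_world"])
    M=np.eye(4);M[:3,:3]=R.from_euler('xyz',st["ee_rot"]).as_matrix();M[:3,3]=st["eef_pos"]
    return M@np.array(f["mount"])
def ray(f,u,v):
    K=np.array([[f["fx"],0,f["cx"]],[0,f["fy"],f["cy"]],[0,0,1]])
    x,y=(u-f["cx"])/f["fx"],(v-f["cy"])/f["fy"]
    a,b=x,y
    for _ in range(30):
        k=1+f["k1"]*(a*a+b*b); a,b=x/k,y/k
    return np.array([a,b,1.])
def onplane(f,u,v,z,st=None):
    M=T(f,st); d=M[:3,:3]@ray(f,u,v); o=M[:3,3]
    return o+d*(z-o[2])/d[2]
def depthpt(f,u,v,st=None):
    z=f["z_map"][int(round(v)),int(round(u))]
    M=T(f,st); return (M@np.append(ray(f,u,v)*z,1))[:3]
def cloud(f,st=None):
    H,W=f["z_map"].shape
    v,u=np.mgrid[:H,:W].astype(float)
    r=ray(f,u,v); 
    P=np.stack([r[0]*f["z_map"],r[1]*f["z_map"],f["z_map"]],-1)
    M=T(f,st); return P@M[:3,:3].T+M[:3,3]
E
sed -i 's/return np.array(\[a,b,1.\])/return np.array([a,b,1.+0*a],dtype=object) if np.ndim(a) else np.array([a,b,1.])/' h.py
python3 - <<'E'
from h import *
s=arm.get_state();print(s)
for n in("scene","top","wrist"):
    f=save(n,n+"0"); print(n,[f[k] for k in("fx","fy","cx","cy","k1")]); print(np.round(f.get("cam_to_world",f.get("mount")),3))
E
```

```text
pics
{'t': 0.0, 'q': array([ 1.39907283e+00,  3.59409643e-01,  1.10464196e-02, -3.63967288e-04,
       -1.22410252e+00, -2.88071054e-01]), 'qd': array([-9.86490503e-05, -1.41657134e-03, -1.03772237e-03,  5.17153977e-05,
        2.48916496e-04, -9.07749282e-05]), 'joint_efforts': array([-1.52482065e-03, -5.82712448e+01,  2.93063629e+01,  6.99763566e+00,
        6.81553240e-03, -1.59062547e-04]), 'eef_pos': array([0.29935893, 0.60442906, 0.22560007]), 'ee_rot': array([-1.56909849e+00,  1.46283462e-04,  2.68167427e+00]), 'force': array([ 0.47017421, -0.62053092,  0.35640869]), 'moment': array([ 0.07146479, -0.00106651,  0.01483894]), 'width': 0.08746905177978125}
scene [484.902940342776, 484.902940342776, 262.6906567961684, 186.57969908767598, -0.1078044220722754]
[[-0.85  -0.351  0.393  0.22 ]
 [-0.527  0.554 -0.645  0.361]
 [ 0.008 -0.755 -0.655  0.636]
 [ 0.     0.     0.     1.   ]]
top [456.5486349848615, 456.5486349848615, 254.19033931066227, 195.47976931661412, -0.08030086683534651]
[[ 0.005 -0.998  0.062  0.519]
 [-0.999 -0.002  0.044 -0.222]
 [-0.044 -0.062 -0.997  0.9  ]
 [ 0.     0.     0.     1.   ]]
wrist [277.7871009206231, 277.7871009206231, 256.1695270114642, 195.4936456518173, -0.06818152189921023]
[[ 0.001  0.954  0.3   -0.082]
 [ 0.    -0.3    0.954 -0.158]
 [ 1.    -0.001 -0.001  0.   ]
 [ 0.     0.     0.     1.   ]]
```

View pics/top0.png

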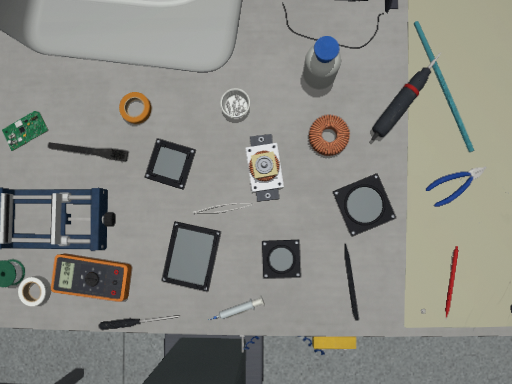

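View pics/scene0.png

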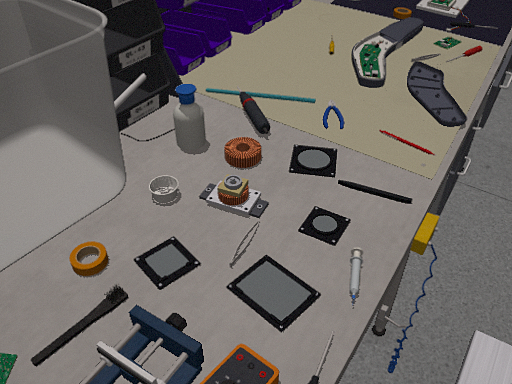

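The top view shows the stack at about (264,165). The nests are insulator (171,163), plate (191,256), washer (281,259) and core (364,204). The larger look-alike core is at (329,134). I'll enlarge these.

Run:
```python
from h import *
crop("top0",225,120,305,210,8,"c_stack")
crop("top0",135,130,235,300,4,"c_left")
crop("top0",250,165,410,290,5,"c_right")
crop("scene0",190,160,280,225,8,"c_scene")
f=load("top0")
for p in [(264,165),(171,163),(191,256),(281,259),(364,204),(329,134)]: print(p,depthpt(f,*p).round(3))
```

```text
(264, 165) [ 0.627 -0.202  0.059]
(171, 163) [ 0.639 -0.015  0.003]
(191, 256) [ 0.455 -0.058  0.007]
(281, 259) [ 0.45  -0.235  0.005]
(364, 204) [ 0.558 -0.396  0.007]
(329, 134) [ 0.698 -0.33  -0.002]
```

View pics/c_stack.png

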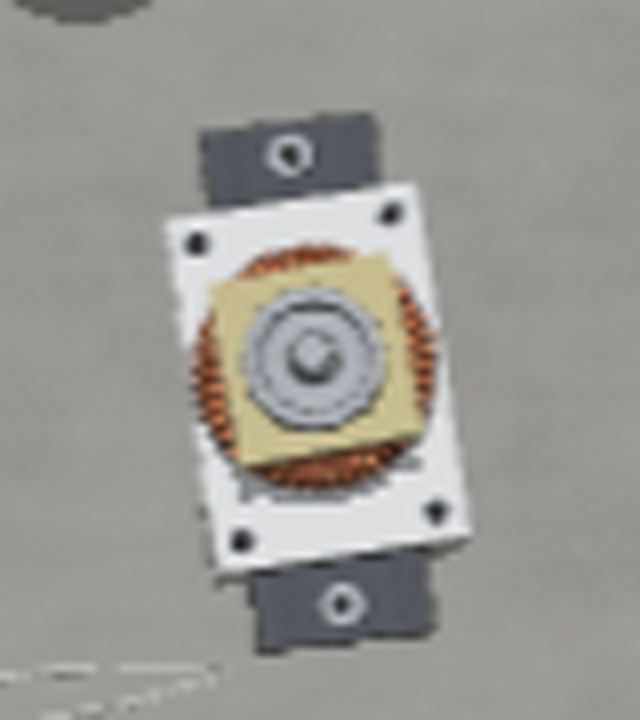

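View pics/c_left.png

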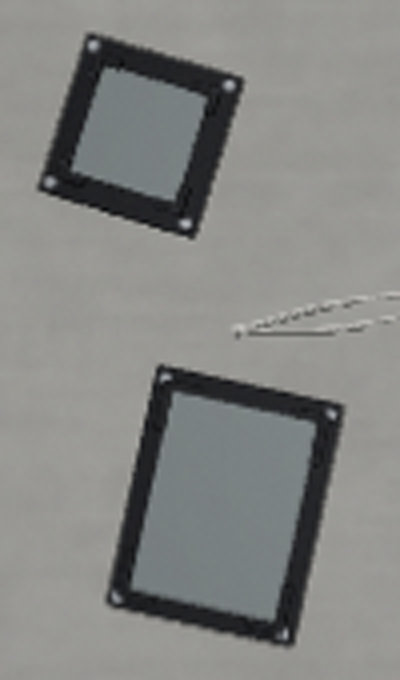

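View pics/c_right.png

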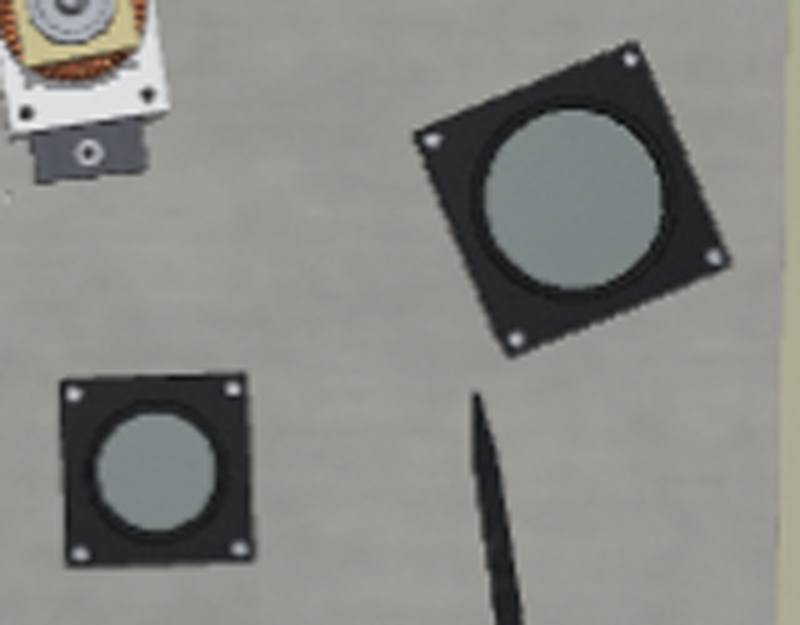

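View pics/c_scene.png

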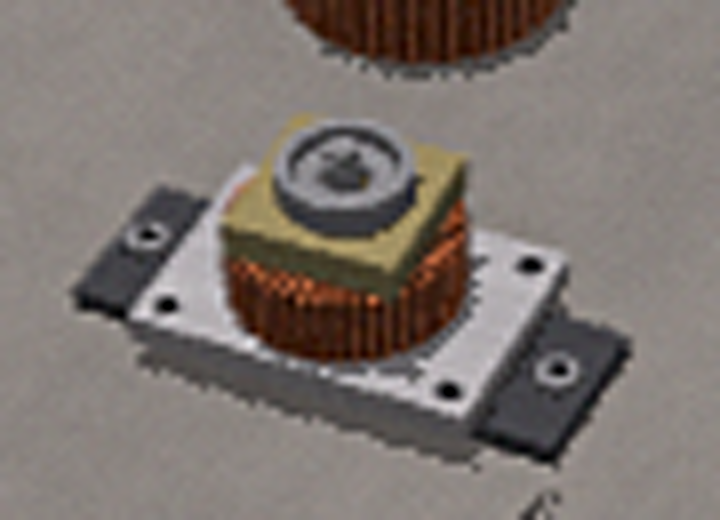

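Run:
```python
from h import *
f=load("top0")
def nest(name,pts,u0,v0,s,z,flip=None):
    P=np.array([onplane(f,u0+(x+.5)/s-.5,v0+(y+.5)/s-.5,z) for x,y in pts])
    c=P.mean(0); r=cv2.minAreaRect(P[:,:2].astype(np.float32)*1000)
    e=[np.linalg.norm(P[i]-P[(i+1)%4])*1000 for i in range(4)]
    a=[np.degrees(np.arctan2(*(P[(i+1)%4]-P[i])[1::-1])) for i in range(4)]
    print(name,c.round(4),np.round(e,1),np.round(a,1))
nest("ins",[(87,33),(243,78),(193,238),(39,188)],135,130,4,.005)
nest("plate",[(158,366),(344,405),(292,646),(107,602)],135,130,4,.005)
nest("wash",[(61,380),(246,374),(254,560),(66,567)],250,165,5,.005)
nest("core",[(414,131),(635,41),(731,264),(511,357)],250,165,5,.005)
nest("mountpl",[(165,219),(414,182),(470,538),(220,578)],225,120,8,.014)
nest("bar",[(200,130),(376,111),(438,636),(257,655)],225,120,8,.006)
nest("insul",[(211,284),(388,252),(425,432),(247,465)],225,120,8,.044)
for c,z in (((314,360),.053),((315,350),.058)): print(onplane(f,225+(c[0]+.5)/8-.5,120+(c[1]+.5)/8-.5,z).round(4))
for n in ("scene",):
    g=load("scene0")
    # stud tip in scene crop, plate holes
    print("scene stud", onplane(g,190+(344.5)/8-.5,160+(160.5)/8-.5,.058).round(4))
    for p in ((148,235),(558,370)): print(onplane(g,190+(p[0]+.5)/8-.5,160+(p[1]+.5)/8-.5,.006).round(4))
for p in ((290,154),(342,604)): print(onplane(f,225+(p[0]+.5)/8-.5,120+(p[1]+.5)/8-.5,.006).round(4))
C=cloud(f).astype(float); m=np.hypot(C[...,0]-.627,C[...,1]+.203)<.08
print(np.unique((C[m][:,2]*1000).round(-0),return_counts=True))
m=np.hypot(C[...,0]-.56,C[...,1]+.2)<.03; print(np.median(C[m][:,2]))
```

```text
ins [ 0.6384 -0.0124  0.005 ] [82.9 83.5 82.3 81.5] [-106.3  163.4   72.3  -16.2]
plate [ 0.4549 -0.0576  0.005 ] [ 94.6 120.5  94.3 118.9] [-101.3  168.2   77.7  -11.7]
wash [ 0.4509 -0.2345  0.005 ] [72.2 72.2 73.1 72.7] [ -87.8 -177.5   92.6    1.8]
core [ 0.5575 -0.3967  0.005 ] [93.8 94.6 93.4 95.6] [ -67.7 -157.3  112.9   23. ]
mountpl [ 0.6295 -0.2014  0.014 ] [61.7 88.5 61.5 89.3] [ -81.6 -171.1   99.2    9. ]
bar [ 0.6297 -0.2013  0.006 ] [ 43.8 131.   44.6 131.1] [ -83.9 -173.2   96.2    6.5]
insul [ 0.6306 -0.2022  0.044 ] [42.5 43.6 42.6 43.9] [ -79.7 -168.4  100.6   11.5]
[ 0.6289 -0.2015  0.053 ]
[ 0.6306 -0.2019  0.058 ]
scene stud [ 0.6245 -0.1947  0.058 ]
[ 0.6855 -0.1952  0.006 ]
[ 0.5743 -0.2081  0.006 ]
[ 0.6864 -0.1943  0.006 ]
[ 0.5748 -0.2075  0.006 ]
(array([-5., -4., -3., -2., -1.,  0.,  1.,  2.,  3.,  4.,  5.,  6.,  7.,
        8.,  9., 10., 11., 12., 13., 14., 15., 16., 17., 18., 19., 20.,
       24., 25., 26., 27., 28., 29., 30., 31., 32., 33., 34., 35., 36.,
       37., 38., 40., 41., 42., 43., 44., 45., 46., 47., 48., 49., 50.,
       51., 52., 53., 54., 55., 56., 57., 58., 59., 60., 61.]), array([  2,  36,  93, 314, 598, 791, 675, 430, 197,  88,  86, 104,  98,
        60,  39,  21,  24,  75, 126, 169, 159, 100,  39,  10,   5,   2,
         4,   1,   1,   1,   3,   2,   1,   7,  15,  18,  40,  46,  31,
        15,   3,   6,   9,  25,  69,  75,  56,  46,  26,  31,  31,  29,
        24,  33,  32,  17,  10,   6,   6,   3,   2,   2,   1]))
0.0012262517776947535
```

```bash
cat >> h.py <<'E'
def plan(x,y,z,yaw=None,n=5,vmax=40.,k=None,st=None):
    s=st or arm.get_state()
    p=np.array(s["eef_pos"]); r=R.from_euler('xyz',s["ee_rot"])
    tgt=np.array([x,y,z]); y0=s["ee_rot"][2]
    rt=R.from_euler('xyz',[-np.pi/2,0,np.radians(yaw) if yaw is not None else y0])
    rv=np.degrees((r.inv()*rt).as_rotvec()); d=np.linalg.norm(tgt-p)*1000
    N=max(int(np.ceil(d/vmax)),int(np.ceil(np.abs(rv).max()/7.)),1)
    if k: N=k
    print("t%.2f pos %s rpy %s N=%d w=%.4f F=%s"%(s["t"],(p*1000).round(1),np.degrees(s["ee_rot"]).round(1),N,s["width"],np.round(s["force"],1)))
    for i in range(min(n,N)):
        dp=r.inv().apply((tgt-p)/(N))*1000 if i==0 else r.inv().apply(step)*1000
        if i==0: step=(tgt-p)/N
        print({"dp":[round(float(a),1) for a in dp],"rotation":[round(float(a),2) for a in rv/N]})
        r=r*R.from_rotvec(np.radians(rv/N))
E
python3 -c "
from h import *
plan(.63,-.16,.25,101,25)"
```

```text
t0.15 pos [299.4 604.5 225.8] rpy [-89.9   0.  153.7] N=21 w=0.0877 F=[ 0.   0.2 -0.3]
{'dp': [-30.3, -1.1, 25.6], 'rotation': [-0.0, 2.51, -0.0]}
{'dp': [-31.4, -1.1, 24.3], 'rotation': [-0.0, 2.51, -0.0]}
{'dp': [-32.4, -1.1, 22.9], 'rotation': [-0.0, 2.51, -0.0]}
{'dp': [-33.4, -1.1, 21.5], 'rotation': [-0.0, 2.51, -0.0]}
{'dp': [-34.3, -1.1, 20.0], 'rotation': [-0.0, 2.51, -0.0]}
{'dp': [-35.1, -1.1, 18.5], 'rotation': [-0.0, 2.51, -0.0]}
{'dp': [-35.9, -1.1, 16.9], 'rotation': [-0.0, 2.51, -0.0]}
{'dp': [-36.6, -1.1, 15.3], 'rotation': [-0.0, 2.51, -0.0]}
{'dp': [-37.2, -1.1, 13.7], 'rotation': [-0.0, 2.51, -0.0]}
{'dp': [-37.8, -1.1, 12.1], 'rotation': [-0.0, 2.51, -0.0]}
{'dp': [-38.3, -1.1, 10.4], 'rotation': [-0.0, 2.51, -0.0]}
{'dp': [-38.7, -1.1, 8.7], 'rotation': [-0.0, 2.51, -0.0]}
{'dp': [-39.0, -1.1, 7.0], 'rotation': [-0.0, 2.51, -0.0]}
{'dp': [-39.3, -1.1, 5.3], 'rotation': [-0.0, 2.51, -0.0]}
{'dp': [-39.5, -1.1, 3.6], 'rotation': [-0.0, 2.51, -0.0]}
{'dp': [-39.6, -1.1, 1.8], 'rotation': [-0.0, 2.51, -0.0]}
{'dp': [-39.7, -1.1, 0.1], 'rotation': [-0.0, 2.51, -0.0]}
{'dp': [-39.6, -1.1, -1.6], 'rotation': [-0.0, 2.51, -0.0]}
{'dp': [-39.5, -1.1, -3.4], 'rotation': [-0.0, 2.51, -0.0]}
{'dp': [-39.3, -1.1, -5.1], 'rotation': [-0.0, 2.51, -0.0]}
{'dp': [-39.1, -1.1, -6.8], 'rotation': [-0.0, 2.51, -0.0]}
```

View pics/wrist0.png

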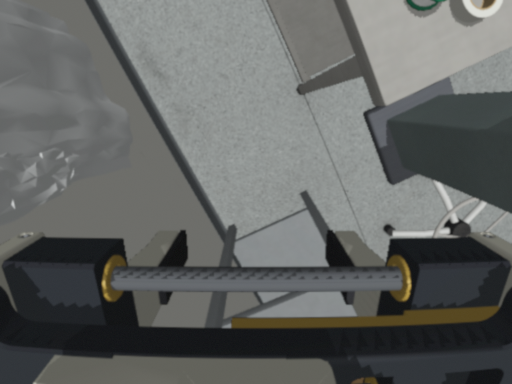

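Request:
move_arm(
  deltas=[
    {"dp": [-30.3,-1,25.6],"rotation": [0,2.5,0]},
    {"dp": [-31.4,-1,24.3],"rotation": [0,2.5,0]},
    {"dp": [-32.4,-1,22.9],"rotation": [0,2.5,0]},
    {"dp": [-33.4,-1,21.5],"rotation": [0,2.5,0]},
    {"dp": [-34.3,-1,20],"rotation": [0,2.5,0]},
  ],
)

```text
t: 0.57
eef_pos: [0.3768, 0.4214, 0.2262]
ee_rot: [-1.564, 0.002, 2.464]
force: [0.9, -0.7, 0.1]
width: 0.0877
```

Request:
move_arm(
  deltas=[
    {"dp": [-35,-1,18.5],"rotation": [0,2.5,0]},
    {"dp": [-36,-1,17],"rotation": [0,2.5,0]},
    {"dp": [-36.6,-1,15.3],"rotation": [0,2.5,0]},
    {"dp": [-37.2,-1,13.7],"rotation": [0,2.5,0]},
    {"dp": [-38,-1,12],"rotation": [0,2.5,0]},
  ],
)

```text
t: 0.98
eef_pos: [0.4559, 0.2292, 0.2321]
ee_rot: [-1.564, 0.004, 2.237]
force: [0.6, -0.3, 0.4]
width: 0.0874
```

Request:
move_arm(
  deltas=[
    {"dp": [-38.3,-1,10.4],"rotation": [0,2.5,0]},
    {"dp": [-38.7,-1,8.7],"rotation": [0,2.5,0]},
    {"dp": [-39,-1,7],"rotation": [0,2.5,0]},
    {"dp": [-39.3,-1,5.3],"rotation": [0,2.5,0]},
    {"dp": [-39.5,-1,3.6],"rotation": [0,2.5,0]},
  ],
)

```text
t: 1.4
eef_pos: [0.5334, 0.0364, 0.2391]
ee_rot: [-1.567, 0.004, 2.009]
force: [1.1, 1.4, 0.6]
width: 0.0877
```

```bash
python3 -c "
from h import *
plan(.63,-.19,.2,101,25)"
```

```text
t1.40 pos [533.4  36.4 239.1] rpy [-89.8   0.2 115.1] N=7 w=0.0877 F=[1.1 1.4 0.6]
{'dp': [-35.1, 5.7, 1.2], 'rotation': [-0.03, 2.01, -0.04]}
{'dp': [-35.1, 5.7, -0.0], 'rotation': [-0.03, 2.01, -0.04]}
{'dp': [-35.1, 5.7, -1.3], 'rotation': [-0.03, 2.01, -0.04]}
{'dp': [-35.1, 5.7, -2.5], 'rotation': [-0.03, 2.01, -0.04]}
{'dp': [-34.9, 5.6, -3.7], 'rotation': [-0.03, 2.01, -0.04]}
{'dp': [-34.8, 5.6, -4.9], 'rotation': [-0.03, 2.01, -0.04]}
{'dp': [-34.6, 5.6, -6.2], 'rotation': [-0.03, 2.01, -0.04]}
```

Request:
move_arm(
  deltas=[
    {"dp": [-35,5.7,1.2],"rotation": [0,2,0]},
    {"dp": [-35,5.7,0],"rotation": [0,2,0]},
    {"dp": [-35,5.7,-1.3],"rotation": [0,2,0]},
    {"dp": [-35,5.7,-2.5],"rotation": [0,2,0]},
    {"dp": [-35,5.6,-3.7],"rotation": [0,2,0]},
  ],
)

```text
t: 1.82
eef_pos: [0.604, -0.1354, 0.2122]
ee_rot: [-1.571, 0.005, 1.824]
force: [0.8, 0.9, -0.0]
width: 0.0875
```

Request:
move_arm(
  deltas=[
    {"dp": [-35,5.6,-5],"rotation": [0,2,0]},
    {"dp": [-35,5.6,-6],"rotation": [0,2,0]},
    {"dp": [0,0,0],"rotation": [0,0,0]},
  ],
)

```text
t: 2.07
eef_pos: [0.6319, -0.2098, 0.1976]
ee_rot: [-1.568, 0.004, 1.744]
force: [0.9, 0.9, -0.2]
width: 0.0876
```

```bash
python3 -c "
from h import *
s=arm.get_state(); np.save('pics/st1.npy',s,allow_pickle=True); print(s['eef_pos'],np.degrees(s['ee_rot']),s['qd'].round(3))
f=save('wrist','w1')
"
```

```text
[ 0.63194482 -0.20976339  0.19757444] [-89.83984284   0.24986939  99.93982163] [ 0.028 -0.026 -0.037 -0.026 -0.007 -0.015]
```

View pics/w1.png

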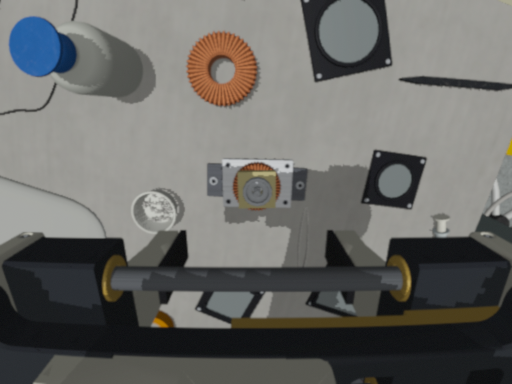

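```bash
python3 -c "
from h import *
crop('w1',200,145,315,220,7,'w1a')
crop('w1',295,0,430,215,3,'w1b')
"
```

```text
(no output)
```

View pics/w1a.png

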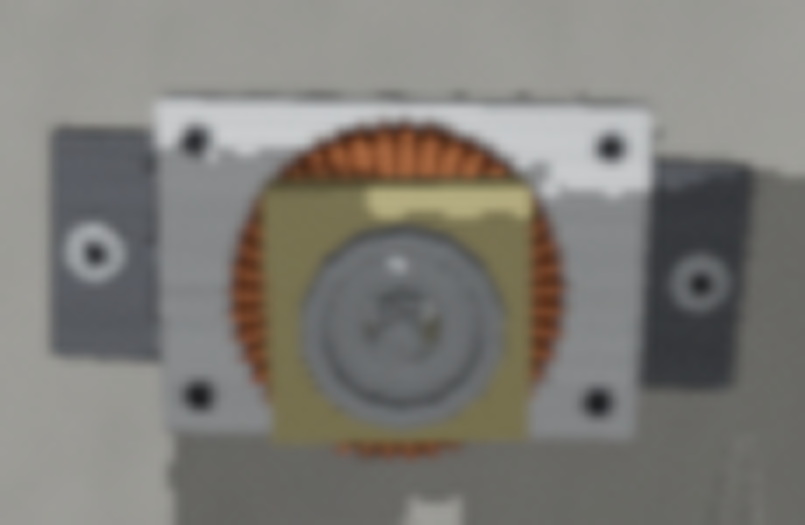

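View pics/w1b.png

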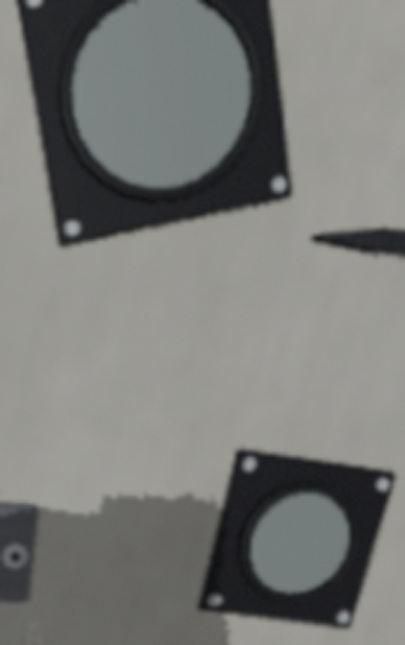

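Run:
```python
from h import *
f=load("w1"); s=np.load('pics/st1.npy',allow_pickle=True).item()
def pt(x,y,u0,v0,k,z): return onplane(f,u0+(x+.5)/k-.5,v0+(y+.5)/k-.5,z,s)
def quad(n,pts,u0,v0,k,z):
    P=np.array([pt(x,y,u0,v0,k,z) for x,y in pts])
    e=[np.linalg.norm(P[i]-P[(i+1)%4])*1000 for i in range(4)]
    a=[np.degrees(np.arctan2(*(P[(i+1)%4]-P[i])[1::-1])) for i in range(4)]
    print(n,P.mean(0).round(4),np.round(e,1),np.round(a,1))
quad("plate",[(155,97),(652,108),(634,438),(168,434)],200,145,7,.014)
quad("ins",[(263,184),(532,184),(529,440),(273,440)],200,145,7,.044)
for n,p,z in (("washer",(403,327),.053),("stud",(402,315),.058),("b1",(94,253),.006),("b2",(700,284),.006)): print(n,pt(*p,200,145,7,z).round(4))
print("core L/R",pt(232,285,200,145,7,.024).round(4),pt(564,285,200,145,7,.024).round(4), pt(405,122,200,145,7,.034).round(4))
quad("wn",[(237,450),(394,473),(349,627),(199,607)],295,0,3,.005)
print("wn floor",pt(299,542,295,0,3,.005).round(4),"core fl",pt(162,92,295,0,3,.005).round(4))
```

```text
plate [ 0.6293 -0.2016  0.014 ] [88.1 62.1 86.9 63.2] [-171.4   99.     9.3  -80. ]
ins [ 0.6302 -0.2023  0.044 ] [44.  44.4 43.6 44.4] [-170.1  100.4    9.8  -79.1]
washer [ 0.6297 -0.2029  0.053 ]
stud [ 0.6305 -0.2063  0.058 ]
b1 [ 0.686  -0.1936  0.006 ]
b2 [ 0.5739 -0.2071  0.006 ]
core L/R [ 0.6591 -0.197   0.024 ] [ 0.6014 -0.207   0.024 ] [ 0.6345 -0.2326  0.034 ]
wn [ 0.4521 -0.2352  0.005 ] [72.3 71.7 72.4 71. ] [-177.4   92.8    2.1  -87.3]
wn floor [ 0.4505 -0.2351  0.005 ] core fl [ 0.5566 -0.3972  0.005 ]
```

```bash
python3 -c "
from h import *
plan(.6297,-.2024,.06,101,25)"
```

```text
t2.12 pos [ 631.3 -208.   197.9] rpy [-89.8   0.2 100. ] N=4 w=0.0877 F=[ 0.2  0.7 -0.6]
{'dp': [1.6, 34.5, 0.1], 'rotation': [-0.04, -0.25, -0.05]}
{'dp': [1.5, 34.5, 0.1], 'rotation': [-0.04, -0.25, -0.05]}
{'dp': [1.5, 34.5, 0.1], 'rotation': [-0.04, -0.25, -0.05]}
{'dp': [1.5, 34.5, 0.1], 'rotation': [-0.04, -0.25, -0.05]}
```

Request:
move_arm(
  deltas=[
    {"dp": [1.6,34.5,0.1],"rotation": [-0.04,0,-0.05]},
    {"dp": [1.5,34.5,0.1],"rotation": [-0.04,0,-0.05]},
    {"dp": [1.5,33,0.1],"rotation": [-0.04,0,-0.05]},
    {"dp": [1.5,20,0.1],"rotation": [-0.04,0,-0.05]},
    {"dp": [0,0,0],"rotation": [0,0,0]},
  ],
)

```text
t: 2.53
eef_pos: [0.6306, -0.2022, 0.0739]
ee_rot: [-1.576, 0.001, 1.745]
force: [-0.7, 0.7, 0.1]
width: 0.0876
```

```bash
python3 -c "
from h import *
plan(.6297,-.2024,.049,100.3,25)"
```

```text
t2.53 pos [ 630.6 -202.2   73.9] rpy [-90.3   0.1 100. ] N=1 w=0.0876 F=[-0.7  0.7  0.1]
{'dp': [0.0, 24.9, 1.1], 'rotation': [0.29, -0.34, -0.08]}
```

Request:
move_arm(
  deltas=[
    {"dp": [0,15,1],"rotation": [0.2,-0.3,0]},
    {"dp": [0,9,0],"rotation": [0.1,0,0]},
    {"dp": [0,0,0],"rotation": [0,0,0]},
  ],
)

```text
t: 2.78
eef_pos: [0.63, -0.2008, 0.051]
ee_rot: [-1.57, 0.002, 1.753]
force: [-0.4, -0.3, -0.2]
width: 0.0877
```

```bash
python3 -c "
from h import *
plan(.6297,-.2024,.049,100.3,25)
save('scene','s2');crop('s2',180,140,300,230,6,'s2a')"
```

```text
t2.78 pos [ 630.  -200.8   51. ] rpy [-9.000e+01  1.000e-01  1.004e+02] N=1 w=0.0877 F=[-0.4 -0.3 -0.2]
{'dp': [-1.5, 2.0, 0.6], 'rotation': [-0.03, 0.14, -0.11]}
```

View pics/s2a.png

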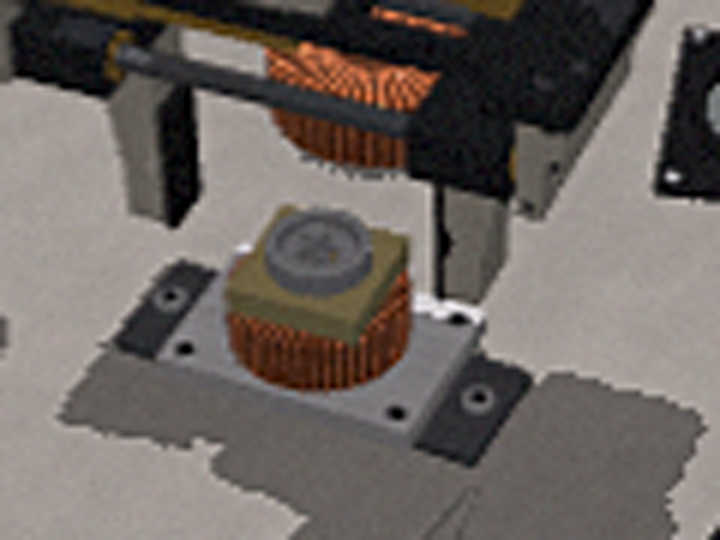

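Request:
move_arm(
  deltas=[
    {"dp": [-1.5,2,0.6],"rotation": [0,0,0]},
    {"dp": [0,0.3,0],"rotation": [0,0,0]},
  ],
)

```text
t: 3.0
eef_pos: [0.6316, -0.2022, 0.0522]
ee_rot: [-1.574, 0.003, 1.754]
force: [-0.1, 0.5, 0.7]
width: 0.0878
```

Request:
move_arm(
  deltas=[
    {"dp": [0,0,0],"rotation": [0,0,0]},
    {"dp": [0,0,0],"rotation": [0,0,0]},
    {"dp": [0,0,0],"rotation": [0,0,0]},
    {"dp": [0,0,0],"rotation": [0,0,0]},
    {"dp": [0,0,0],"rotation": [0,0,0]},
  ],
  jaw=255,
  squeeze=20,
)

```text
t: 3.42
eef_pos: [0.6338, -0.2027, 0.0563]
ee_rot: [-1.58, 0.005, 1.754]
force: [0.5, 0.9, -0.9]
width: 0.0598
```

Request:
move_arm(
  deltas=[
    {"dp": [0,0,0],"rotation": [0,0,0]},
    {"dp": [0,0,0],"rotation": [0,0,0]},
    {"dp": [0,0,0],"rotation": [0,0,0]},
  ],
)

```text
t: 3.67
eef_pos: [0.6338, -0.2028, 0.0566]
ee_rot: [-1.581, 0.005, 1.754]
force: [-0.3, 0.8, -0.5]
width: 0.04
```

Request:
move_arm(
  deltas=[
    {"dp": [0,0,0],"rotation": [0,0,0]},
    {"dp": [0,0,0],"rotation": [0,0,0]},
    {"dp": [0,0,0],"rotation": [0,0,0]},
  ],
  jaw=100,
)

```text
t: 3.92
eef_pos: [0.6337, -0.2027, 0.0563]
ee_rot: [-1.58, 0.005, 1.754]
force: [0.8, -0.9, 0.4]
width: 0.0512
```

```bash
python3 -c "
from h import *
plan(.6297,-.2024,.049,100.3,25)"
```

```text
t3.92 pos [ 633.7 -202.7   56.3] rpy [-90.5   0.3 100.5] N=1 w=0.0512 F=[ 0.8 -0.9  0.4]
{'dp': [1.1, 7.3, 3.9], 'rotation': [0.54, 0.2, -0.29]}
```

Request:
move_arm(
  deltas=[
    {"dp": [1,7,4],"rotation": [0.5,0,-0.3]},
    {"dp": [0,0,0],"rotation": [0,0,0]},
  ],
)

```text
t: 4.08
eef_pos: [0.6292, -0.2024, 0.0487]
ee_rot: [-1.571, -0.001, 1.754]
force: [-0.8, -0.1, -0.5]
width: 0.0531
```

Request:
move_arm(
  deltas=[
    {"dp": [0,0,0],"rotation": [0,0,0]},
    {"dp": [0,0,0],"rotation": [0,0,0]},
  ],
)

```text
t: 4.25
eef_pos: [0.6289, -0.2024, 0.048]
ee_rot: [-1.57, -0.001, 1.754]
force: [-0.4, -0.1, 0.0]
width: 0.0534
```

Request:
move_arm(
  deltas=[
    {"dp": [0,-1,-0.6],"rotation": [0,0,0]},
    {"dp": [0,0,0],"rotation": [0,0,0]},
  ],
)

```text
t: 4.42
eef_pos: [0.6294, -0.2024, 0.0489]
ee_rot: [-1.569, -0.001, 1.754]
force: [-0.3, -0.6, -0.5]
width: 0.0534
```

Request:
move_arm(
  deltas=[
    {"dp": [0,0,0],"rotation": [0,0,0]},
    {"dp": [0,0,0],"rotation": [0,0,0]},
    {"dp": [0,0,0],"rotation": [0,0,0]},
    {"dp": [0,0,0],"rotation": [0,0,0]},
    {"dp": [0,0,0],"rotation": [0,0,0]},
  ],
  jaw=255,
  squeeze=20,
)

```text
t: 4.83
eef_pos: [0.6297, -0.2023, 0.0493]
ee_rot: [-1.57, -0.001, 1.754]
force: [0.1, 0.6, 0.3]
width: 0.032
```

Request:
move_arm(
  deltas=[
    {"dp": [0,0,0],"rotation": [0,0,0]},
    {"dp": [0,0,0],"rotation": [0,0,0]},
  ],
)

```text
t: 5.0
eef_pos: [0.6296, -0.2023, 0.0492]
ee_rot: [-1.57, -0.001, 1.754]
force: [0.2, 0.8, -0.7]
width: 0.0324
```

```bash
python3 -c "
from h import *
plan(.6297,-.2024,.049,100.3,25)
save('scene','s3');crop('s3',180,140,300,230,6,'s3a')"
```

```text
t5.00 pos [ 629.6 -202.3   49.2] rpy [-8.990e+01 -1.000e-01  1.005e+02] N=1 w=0.0324 F=[ 0.2  0.8 -0.7]
{'dp': [-0.1, 0.2, -0.1], 'rotation': [-0.05, 0.19, 0.06]}
```

View pics/s3a.png

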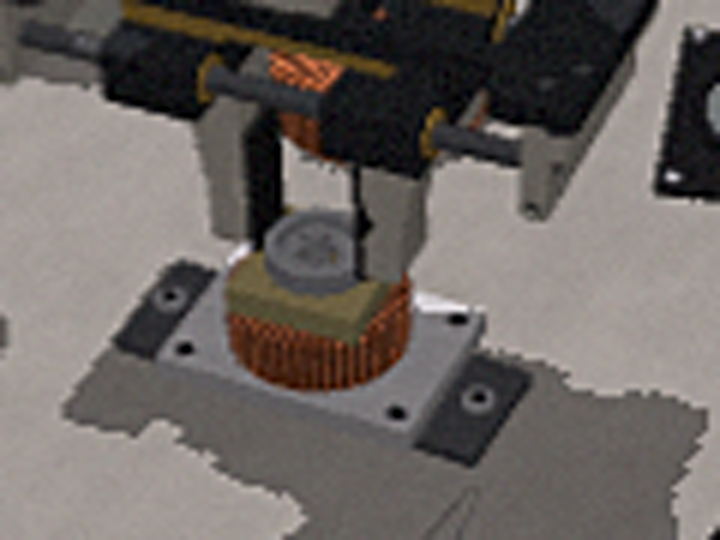

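The washer is held: the opening stopped at 32 mm and the scene crop shows it between the fingers. Next I lift it.

Request:
move_arm(
  deltas=[
    {"dp": [0,-15,0],"rotation": [0,0,0]},
    {"dp": [0,-25,0],"rotation": [0,0,0]},
    {"dp": [0,0,0],"rotation": [0,0,0]},
  ],
)

```text
t: 5.3
eef_pos: [0.6286, -0.2024, 0.0888]
ee_rot: [-1.566, -0.002, 1.754]
force: [1.5, -0.3, 0.0]
width: 0.0321
```

```bash
python3 -c "
from h import *
plan(.451,-.2348,.06,100.3,25)
save('scene','s4');crop('s4',180,100,340,230,5,'s4a')"
```

```text
t5.30 pos [ 628.6 -202.4   88.8] rpy [-8.970e+01 -1.000e-01  1.005e+02] N=5 w=0.0321 F=[ 1.5 -0.3  0. ]
{'dp': [0.1, 5.9, 36.1], 'rotation': [-0.05, 0.04, 0.02]}
{'dp': [0.1, 5.9, 36.1], 'rotation': [-0.05, 0.04, 0.02]}
{'dp': [0.0, 5.9, 36.1], 'rotation': [-0.05, 0.04, 0.02]}
{'dp': [0.0, 5.8, 36.1], 'rotation': [-0.05, 0.04, 0.02]}
{'dp': [-0.0, 5.8, 36.1], 'rotation': [-0.05, 0.04, 0.02]}
```

View pics/s4a.png

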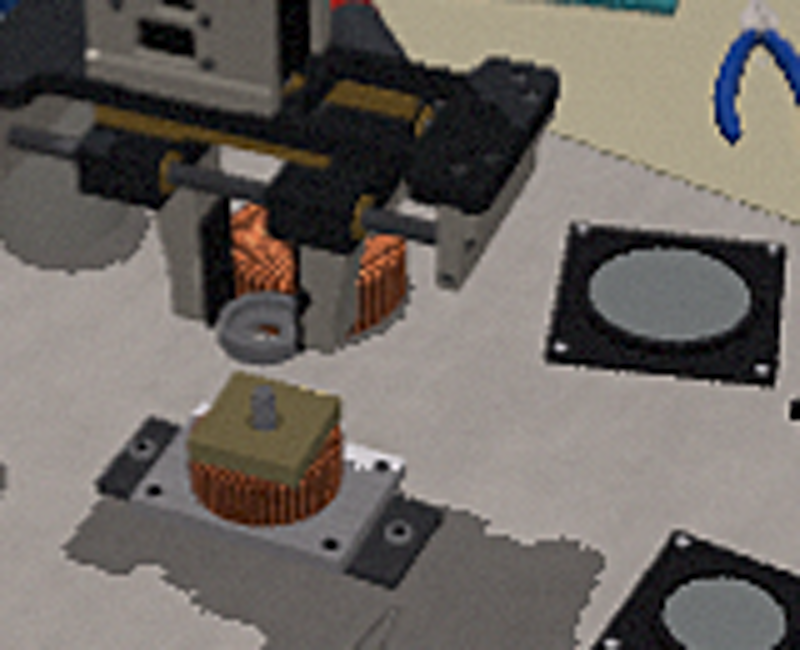

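Request:
move_arm(
  deltas=[
    {"dp": [0,0,36],"rotation": [0,0,0]},
    {"dp": [0,0,36],"rotation": [0,0,0]},
    {"dp": [0,5,36],"rotation": [0,0,0]},
    {"dp": [0,10,36],"rotation": [0,0,0]},
    {"dp": [0,10,30],"rotation": [0,0,0]},
  ],
)

```text
t: 5.77
eef_pos: [0.4563, -0.2334, 0.0605]
ee_rot: [-1.569, -0.001, 1.757]
force: [0.1, 0.4, -1.1]
width: 0.0324
```

Request:
move_arm(
  deltas=[
    {"dp": [0,0,0],"rotation": [0,0,0]},
    {"dp": [0,0,0],"rotation": [0,0,0]},
  ],
)

```text
t: 5.93
eef_pos: [0.4474, -0.2334, 0.0582]
ee_rot: [-1.563, -0.005, 1.753]
force: [1.2, -0.2, 0.8]
width: 0.0317
```

```bash
python3 -c "
from h import *
plan(.451,-.2348,.02,100.3,25)
s=arm.get_state(); np.save('pics/st5.npy',s,allow_pickle=True)
save('wrist','w5');crop('w5',180,150,330,300,4,'w5a')"
```

```text
t5.93 pos [ 447.4 -233.4   58.2] rpy [-89.5  -0.3 100.5] N=1 w=0.0317 F=[ 1.2 -0.2  0.8]
{'dp': [-2.2, 38.1, -3.6], 'rotation': [-0.45, 0.16, 0.26]}
```

View pics/w5a.png

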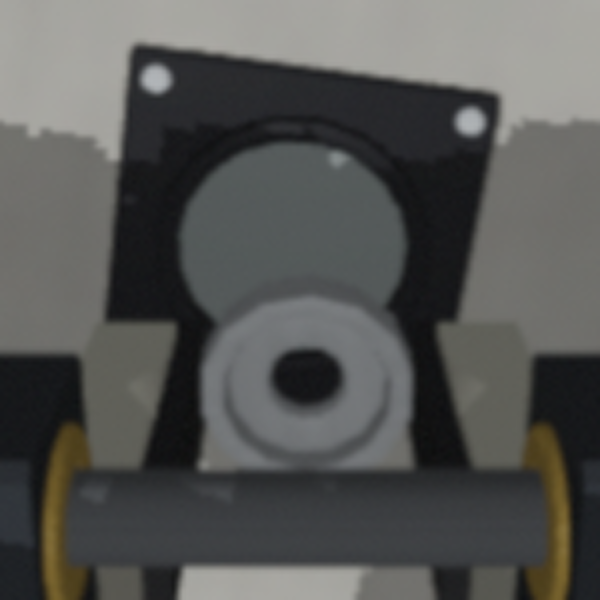

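Request:
move_arm(
  deltas=[
    {"dp": [-2,20,-3.5],"rotation": [-0.4,0,0.2]},
    {"dp": [0,12,0],"rotation": [0,0,0]},
    {"dp": [0,0,0],"rotation": [0,0,0]},
  ],
)

```text
t: 6.23
eef_pos: [0.4541, -0.2346, 0.0262]
ee_rot: [-1.573, -0.0, 1.754]
force: [-0.3, 0.7, -0.8]
width: 0.0324
```

Request:
move_arm(
  deltas=[
    {"dp": [0,0,0],"rotation": [0,0,0]},
  ],
)

```text
t: 6.32
eef_pos: [0.4547, -0.2345, 0.0259]
ee_rot: [-1.573, -0.0, 1.754]
force: [-0.3, 0.6, -1.1]
width: 0.0321
```

```bash
python3 -c "
from h import *
plan(.451,-.2348,.0108,100.3,25)
f=save('top','t6');crop('t6',240,220,320,300,7,'t6a')
save('scene','s6');crop('s6',270,150,390,270,5,'s6a')"
```

```text
t6.32 pos [ 454.7 -234.5   25.9] rpy [-90.1  -0.  100.5] N=1 w=0.0321 F=[-0.3  0.6 -1.1]
{'dp': [0.3, 15.1, 3.7], 'rotation': [0.11, 0.19, 0.02]}
```

View pics/s6a.png

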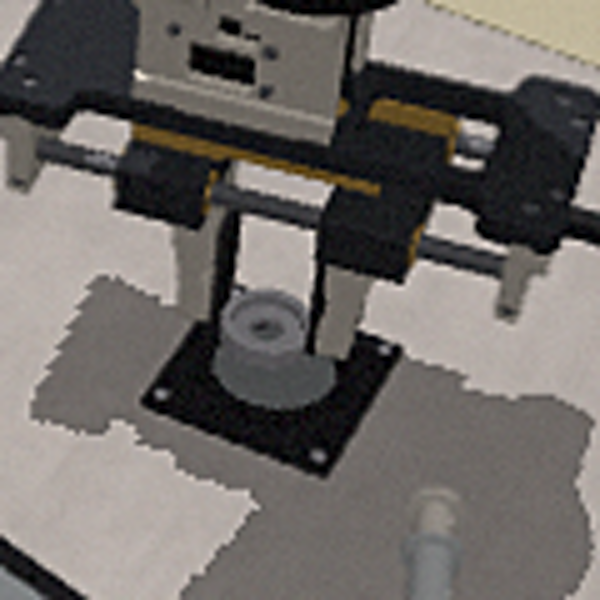

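Request:
move_arm(
  deltas=[
    {"dp": [0,7,2.5],"rotation": [0,0,0]},
    {"dp": [0,5,0.5],"rotation": [0,0,0]},
    {"dp": [0,0,0],"rotation": [0,0,0]},
    {"dp": [0,0,0],"rotation": [0,0,0]},
  ],
)

```text
t: 6.75
eef_pos: [0.4535, -0.235, 0.0148]
ee_rot: [-1.576, 0.001, 1.755]
force: [0.5, -0.8, -0.4]
width: 0.0322
```

Request:
move_arm(
  deltas=[
    {"dp": [0,3.2,2.5],"rotation": [0.3,0,0]},
    {"dp": [0,0,0],"rotation": [0,0,0]},
    {"dp": [0,0,0],"rotation": [0,0,0]},
  ],
)

```text
t: 7.0
eef_pos: [0.451, -0.2356, 0.0116]
ee_rot: [-1.571, 0.001, 1.755]
force: [0.2, 0.1, -0.6]
width: 0.0322
```

Request:
move_arm(
  deltas=[
    {"dp": [0.5,1.2,0],"rotation": [0,0,0]},
    {"dp": [0,0,0],"rotation": [0,0,0]},
    {"dp": [0,0,0],"rotation": [0,0,0]},
  ],
)

```text
t: 7.25
eef_pos: [0.451, -0.2351, 0.0105]
ee_rot: [-1.571, 0.001, 1.755]
force: [0.5, 0.9, 0.3]
width: 0.0323
```

Request:
move_arm(
  deltas=[
    {"dp": [0,0,0],"rotation": [0,0,0]},
    {"dp": [0,0,0],"rotation": [0,0,0]},
    {"dp": [0,0,0],"rotation": [0,0,0]},
    {"dp": [0,0,0],"rotation": [0,0,0]},
  ],
  jaw=90,
)

```text
t: 7.58
eef_pos: [0.4513, -0.2352, 0.0107]
ee_rot: [-1.572, 0.001, 1.755]
force: [-0.1, 0.2, 0.1]
width: 0.0531
```

Request:
move_arm(
  deltas=[
    {"dp": [0,-15,0],"rotation": [0,0,0]},
    {"dp": [0,-35,0],"rotation": [0,0,0]},
    {"dp": [0,-40,0],"rotation": [0,0,0]},
    {"dp": [0,-10,0],"rotation": [0,0,0]},
  ],
)

```text
t: 7.92
eef_pos: [0.4482, -0.2348, 0.1106]
ee_rot: [-1.562, -0.001, 1.754]
force: [1.1, -0.3, 0.6]
width: 0.0567
```

```bash
python3 -c "
from h import *
s=arm.get_state(); np.save('pics/st7.npy',s,allow_pickle=True)
save('wrist','w7');crop('w7',180,100,340,300,4,'w7a')
save('scene','s7');crop('s7',270,150,390,270,5,'s7a')
plan(.63,-.2022,.12,100.3,25)"
```

```text
t8.02 pos [ 447.5 -234.4  108.4] rpy [-8.950e+01 -1.000e-01  1.005e+02] N=5 w=0.0567 F=[ 0.  -0.1 -0.9]
{'dp': [-0.3, -2.7, -37.0], 'rotation': [-0.1, 0.04, 0.03]}
{'dp': [-0.3, -2.6, -37.0], 'rotation': [-0.1, 0.04, 0.03]}
{'dp': [-0.3, -2.5, -37.0], 'rotation': [-0.1, 0.04, 0.03]}
{'dp': [-0.2, -2.5, -37.0], 'rotation': [-0.1, 0.04, 0.03]}
{'dp': [-0.2, -2.4, -37.1], 'rotation': [-0.1, 0.04, 0.03]}
```

View pics/w7a.png

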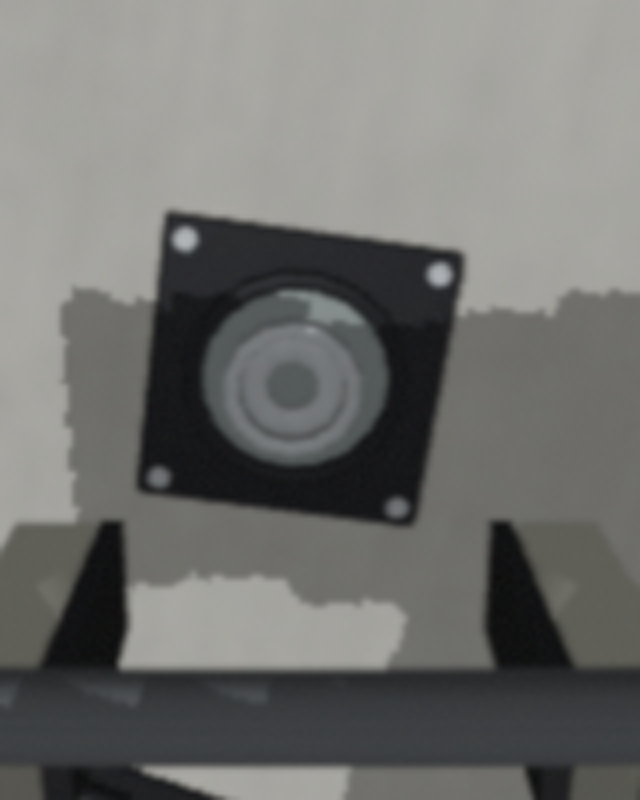

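View pics/s7a.png

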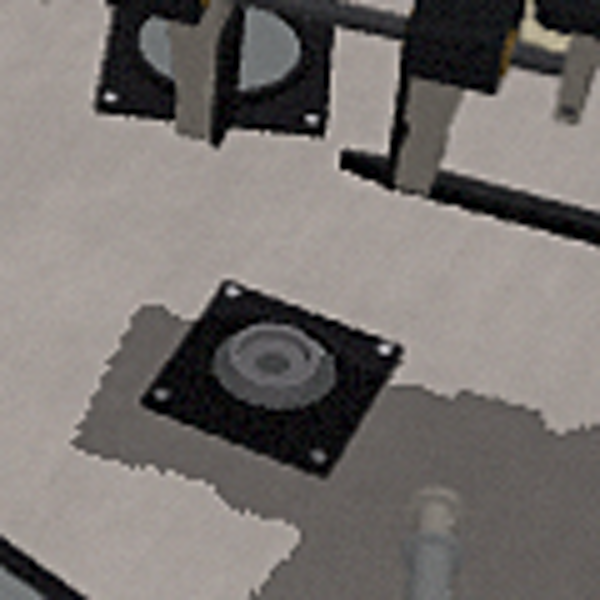

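The washer lies flat and central in its pocket, at crop pixel (292,385). Next is the insulator.

Request:
move_arm(
  deltas=[
    {"dp": [0,-3,-37],"rotation": [0,0,0]},
    {"dp": [0,-3,-37],"rotation": [0,0,0]},
    {"dp": [0,-3,-37],"rotation": [0,0,0]},
    {"dp": [0,-3,-37],"rotation": [0,0,0]},
    {"dp": [0,0,-30],"rotation": [-0.4,0,0.1]},
  ],
  jaw=55,
)

```text
t: 8.43
eef_pos: [0.6204, -0.2014, 0.1162]
ee_rot: [-1.565, -0.004, 1.748]
force: [0.3, -0.1, -0.2]
width: 0.0691
```

Request:
move_arm(
  deltas=[
    {"dp": [0,0,0],"rotation": [0,0,0]},
    {"dp": [0,0,0],"rotation": [0,0,0]},
    {"dp": [0,0,0],"rotation": [0,0,0]},
  ],
)

```text
t: 8.68
eef_pos: [0.6245, -0.1996, 0.1105]
ee_rot: [-1.561, -0.005, 1.75]
force: [-1.0, -0.5, -1.1]
width: 0.0686
```

```bash
python3 -c "
from h import *
s=arm.get_state(); np.save('pics/st8.npy',s,allow_pickle=True)
save('wrist','w8');crop('w8',180,120,340,260,5,'w8a')
plan(.6302,-.2022,.06,100.3,25)"
```

```text
t8.73 pos [ 623.8 -199.7  110.4] rpy [-89.4  -0.3 100.3] N=2 w=0.0686 F=[-0.6 -0.7 -1.2]
{'dp': [-1.9, 25.2, -3.2], 'rotation': [-0.31, -0.02, 0.16]}
{'dp': [-1.9, 25.2, -3.1], 'rotation': [-0.31, -0.02, 0.16]}
```

View pics/w8a.png

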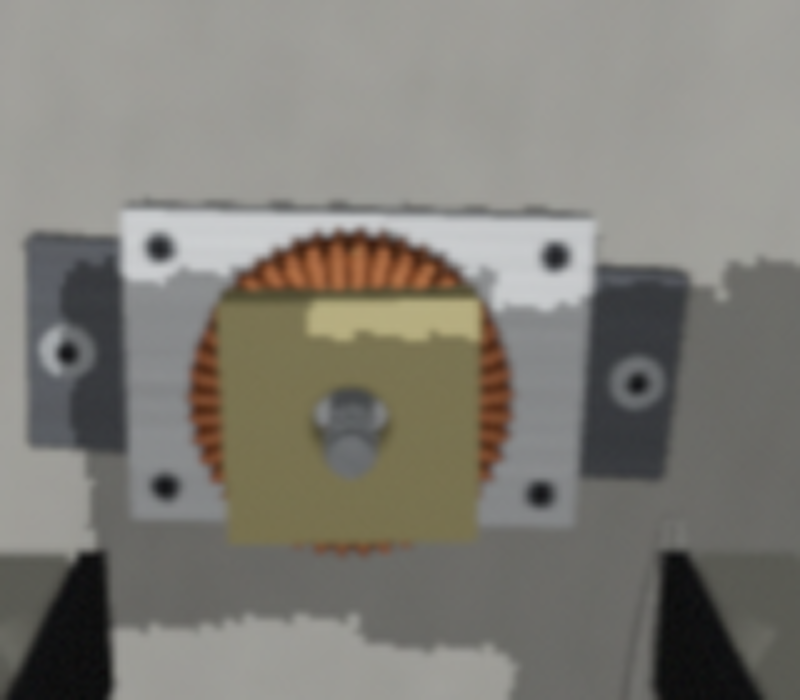

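Request:
move_arm(
  deltas=[
    {"dp": [-2,25,-3],"rotation": [-0.3,0,0.1]},
    {"dp": [-2,25,-3],"rotation": [-0.3,0,0.1]},
    {"dp": [0,0,0],"rotation": [0,0,0]},
    {"dp": [0,0,0],"rotation": [0,0,0]},
  ],
)

```text
t: 9.07
eef_pos: [0.6268, -0.2036, 0.0602]
ee_rot: [-1.571, -0.002, 1.748]
force: [0.7, -0.3, 0.2]
width: 0.0684
```

```bash
python3 -c "
from h import *
plan(.6302,-.2022,.0365,100.3,25)"
```

```text
t9.07 pos [ 626.8 -203.6   60.2] rpy [-9.000e+01 -1.000e-01  1.002e+02] N=1 w=0.0684 F=[ 0.7 -0.3  0.2]
{'dp': [0.7, 23.7, -3.6], 'rotation': [0.01, -0.12, 0.1]}
```

Request:
move_arm(
  deltas=[
    {"dp": [0.7,14,-3.6],"rotation": [0,0,0]},
    {"dp": [0,8,0],"rotation": [0,0,0]},
    {"dp": [0,0,0],"rotation": [0,0,0]},
    {"dp": [0,0,0],"rotation": [0,0,0]},
  ],
)

```text
t: 9.4
eef_pos: [0.63, -0.2028, 0.0402]
ee_rot: [-1.573, -0.001, 1.748]
force: [0.7, 0.2, 0.2]
width: 0.0691
```

```bash
python3 -c "
from h import *
plan(.6302,-.2022,.0365,100.3,25)"
```

```text
t9.40 pos [ 630.  -202.8   40.2] rpy [-9.010e+01 -1.000e-01  1.001e+02] N=1 w=0.0691 F=[0.7 0.2 0.2]
{'dp': [0.6, 3.7, -0.3], 'rotation': [0.14, -0.16, 0.06]}
```

Request:
move_arm(
  deltas=[
    {"dp": [0.6,3.5,-0.3],"rotation": [0.1,0,0]},
    {"dp": [0,0,0],"rotation": [0,0,0]},
    {"dp": [0,0,0],"rotation": [0,0,0]},
  ],
)

```text
t: 9.65
eef_pos: [0.631, -0.2022, 0.0382]
ee_rot: [-1.573, -0.0, 1.748]
force: [1.1, -0.2, 1.1]
width: 0.0686
```

Request:
move_arm(
  deltas=[
    {"dp": [0,0,0],"rotation": [0,0,0]},
    {"dp": [0,0,0],"rotation": [0,0,0]},
    {"dp": [0,0,0],"rotation": [0,0,0]},
    {"dp": [0,0,0],"rotation": [0,0,0]},
    {"dp": [0,0,0],"rotation": [0,0,0]},
  ],
  jaw=255,
  squeeze=20,
)

```text
t: 10.07
eef_pos: [0.6317, -0.2022, 0.0394]
ee_rot: [-1.575, 0.0, 1.748]
force: [0.1, -0.5, 0.1]
width: 0.0433
```

Request:
move_arm(
  deltas=[
    {"dp": [0,0,0],"rotation": [0,0,0]},
    {"dp": [0,0,0],"rotation": [0,0,0]},
  ],
)

```text
t: 10.23
eef_pos: [0.6316, -0.2021, 0.0394]
ee_rot: [-1.575, -0.0, 1.748]
force: [0.9, 0.3, -0.4]
width: 0.0438
```

Request:
move_arm(
  deltas=[
    {"dp": [0,-15,0],"rotation": [0,0,0]},
    {"dp": [0,-25,0],"rotation": [0,0,0]},
    {"dp": [0,-10,0],"rotation": [0,0,0]},
    {"dp": [0,0,0],"rotation": [0,0,0]},
  ],
)

```text
t: 10.57
eef_pos: [0.63, -0.2021, 0.089]
ee_rot: [-1.571, -0.001, 1.748]
force: [0.4, 0.1, -0.5]
width: 0.0437
```

```bash
python3 -c "
from h import *
save('scene','s9');crop('s9',180,100,340,230,5,'s9a')
plan(.6384,-.0124,.09,73.5,25)"
```

```text
t10.62 pos [ 629.9 -202.    88.3] rpy [-9.000e+01 -1.000e-01  1.001e+02] N=5 w=0.0434 F=[1.1 0.6 0. ]
{'dp': [37.0, -0.3, -8.3], 'rotation': [-0.0, 5.33, 0.01]}
{'dp': [37.7, -0.3, -4.9], 'rotation': [-0.0, 5.33, 0.01]}
{'dp': [37.9, -0.3, -1.4], 'rotation': [-0.0, 5.33, 0.01]}
{'dp': [37.9, -0.3, 2.2], 'rotation': [-0.0, 5.33, 0.01]}
{'dp': [37.5, -0.3, 5.7], 'rotation': [-0.0, 5.33, 0.01]}
```

View pics/s9a.png

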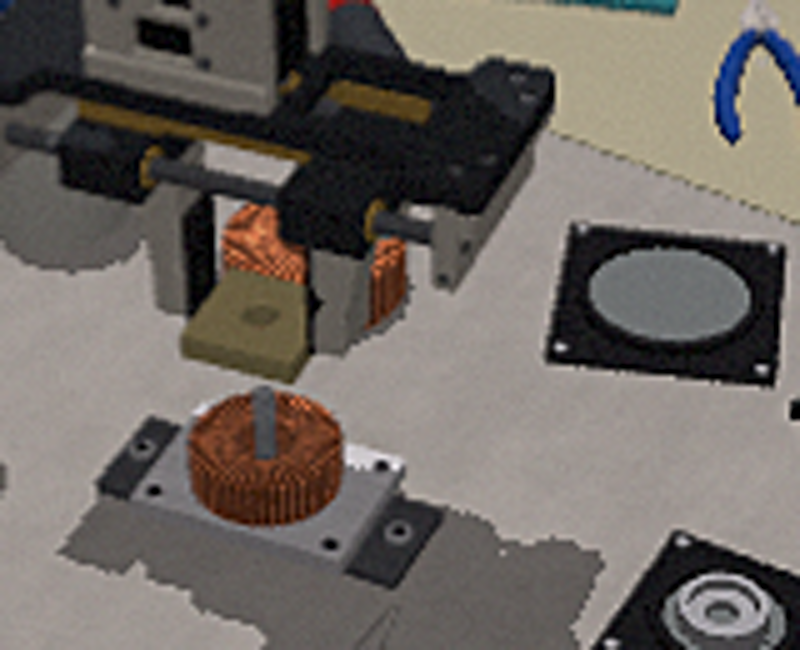

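Request:
move_arm(
  deltas=[
    {"dp": [37,0,-8.3],"rotation": [0,5.3,0]},
    {"dp": [37.7,0,-5],"rotation": [0,5.3,0]},
    {"dp": [38,0,-1.4],"rotation": [0,5.3,0]},
    {"dp": [38,0,2],"rotation": [0,5.3,0]},
    {"dp": [18,0,3],"rotation": [0,5.3,0]},
  ],
)

```text
t: 11.03
eef_pos: [0.6358, -0.0315, 0.0832]
ee_rot: [-1.567, -0.0, 1.26]
force: [0.1, 0.2, -0.4]
width: 0.0437
```

Request:
move_arm(
  deltas=[
    {"dp": [0,0,0],"rotation": [0,0,0]},
    {"dp": [0,0,0],"rotation": [0,0,0]},
  ],
)

```text
t: 11.2
eef_pos: [0.635, -0.0268, 0.0808]
ee_rot: [-1.564, 0.0, 1.26]
force: [0.3, -0.6, -0.4]
width: 0.0432
```

```bash
python3 -c "
from h import *
s=arm.get_state(); np.save('pics/st10.npy',s,allow_pickle=True)
save('wrist','w10');crop('w10',170,110,350,260,4,'w10a')
plan(.6384,-.0124,.05,73.5,25)"
```

```text
t11.25 pos [634.9 -27.2  80.7] rpy [-89.6   0.   72.1] N=1 w=0.0435 F=[-0.1  0.8 -0.4]
{'dp': [15.2, 30.7, 1.0], 'rotation': [-0.38, -1.36, -0.03]}
```

View pics/w10a.png

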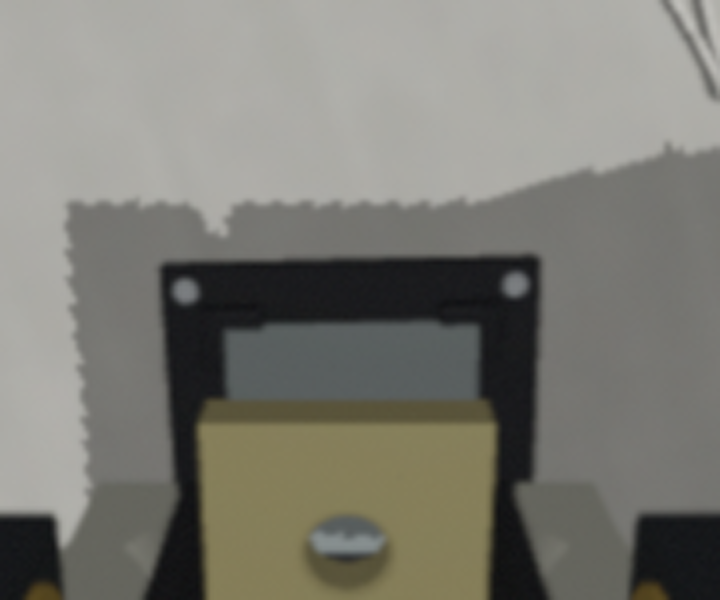

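Run:
```python
from h import *
f=load("w10"); s=np.load('pics/st10.npy',allow_pickle=True).item()
def pt(x,y,u0=170,v0=110,k=4,z=.005): return onplane(f,u0+(x+.5)/k-.5,v0+(y+.5)/k-.5,z,s)
a,b=pt(162,264),pt(540,257); d=b-a
print(a,b,np.linalg.norm(d),np.degrees(np.arctan2(d[1],d[0])))
m=(a+b)/2; n=np.array([-d[1],d[0]])/np.linalg.norm(d)
for sg in(1,-1): print(m[:2]+sg*n[:2]*.042)
# screws
a,b=pt(185,292),pt(515,284); d=b-a;print(np.linalg.norm(d),np.degrees(np.arctan2(d[1],d[0])),(a+b)/2)
# block edge top
a,b=pt(197,423,z=s['eef_pos'][2]+.0046),pt(497,421,z=s['eef_pos'][2]+.0046); d=b-a;print('blk',np.linalg.norm(d),np.degrees(np.arctan2(d[1],d[0])),((a+b)/2))
```

```text
[ 0.66492608 -0.06445221  0.005     ] [ 0.58684971 -0.04076659  0.005     ] 0.08158999616372324 163.1240503444069
[ 0.61369527 -0.09280069]
[ 0.63808052 -0.01241811]
0.07173487260770417 163.45861361342597 [ 0.62798304 -0.04684124  0.005     ]
blk 0.044397115051513426 162.37936408156858 [ 0.62903844 -0.04766468  0.08544504]
```

Request:
move_arm(
  deltas=[
    {"dp": [15,10,1],"rotation": [-0.4,-1.2,0]},
    {"dp": [0,20,0],"rotation": [0,0,0]},
    {"dp": [0,10,0],"rotation": [0,0,0]},
    {"dp": [0,0,0],"rotation": [0,0,0]},
    {"dp": [0,0,0],"rotation": [0,0,0]},
  ],
)

```text
t: 11.67
eef_pos: [0.6379, -0.0172, 0.0378]
ee_rot: [-1.57, 0.002, 1.283]
force: [-0.3, -0.1, -0.3]
width: 0.0431
```

```bash
python3 -c "
from h import *
plan(.6382,-.0124,.0108,73.4,25)"
```

```text
t11.67 pos [637.9 -17.2  37.8] rpy [-90.    0.1  73.5] N=1 w=0.0431 F=[-0.3 -0.1 -0.3]
{'dp': [4.7, 27.0, 1.0], 'rotation': [-0.05, 0.1, -0.1]}
```

Request:
move_arm(
  deltas=[
    {"dp": [4.7,13,1],"rotation": [0,0,0]},
    {"dp": [0,8,0],"rotation": [0,0,0]},
    {"dp": [0,0,0],"rotation": [0,0,0]},
    {"dp": [0,0,0],"rotation": [0,0,0]},
  ],
)

```text
t: 12.0
eef_pos: [0.6392, -0.0154, 0.0179]
ee_rot: [-1.571, 0.002, 1.281]
force: [0.5, -0.4, -0.2]
width: 0.0436
```

```bash
python3 -c "
from h import *
plan(.6382,-.0124,.0108,73.4,25)"
```

```text
t12.00 pos [639.2 -15.4  17.9] rpy [-90.    0.1  73.4] N=1 w=0.0436 F=[ 0.5 -0.4 -0.2]
{'dp': [2.7, 7.1, 1.8], 'rotation': [0.03, -0.01, -0.09]}
```

Request:
move_arm(
  deltas=[
    {"dp": [3.5,2,1.8],"rotation": [0,0,0]},
    {"dp": [0,2,0],"rotation": [0,0,0]},
    {"dp": [0,0,0],"rotation": [0,0,0]},
    {"dp": [0,0,0],"rotation": [0,0,0]},
  ],
)

```text
t: 12.33
eef_pos: [0.6395, -0.0119, 0.0158]
ee_rot: [-1.574, 0.0, 1.281]
force: [0.3, 0.7, 0.2]
width: 0.0435
```

```bash
python3 -c "
from h import *
plan(.6382,-.0124,.0108,73.4,25)"
```

```text
t12.33 pos [639.5 -11.9  15.8] rpy [-90.2   0.   73.4] N=1 w=0.0435 F=[0.3 0.7 0.2]
{'dp': [-0.9, 5.0, 1.1], 'rotation': [0.17, -0.03, -0.02]}
```

Request:
move_arm(
  deltas=[
    {"dp": [-0.5,3,1],"rotation": [0.1,0,0]},
    {"dp": [0,2,0],"rotation": [0,0,0]},
    {"dp": [0,0,0],"rotation": [0,0,0]},
    {"dp": [0,0,0],"rotation": [0,0,0]},
  ],
)

```text
t: 12.67
eef_pos: [0.6387, -0.0119, 0.0112]
ee_rot: [-1.573, -0.0, 1.281]
force: [-0.8, 0.1, -1.0]
width: 0.0437
```

Block underside is about 0.8 mm above the floor. One more small step down, then release.

Request:
move_arm(
  deltas=[
    {"dp": [0,0.7,0],"rotation": [0,0,0]},
    {"dp": [0,0,0],"rotation": [0,0,0]},
  ],
)

```text
t: 12.83
eef_pos: [0.6388, -0.0118, 0.0104]
ee_rot: [-1.573, -0.0, 1.281]
force: [0.1, -0.3, -0.5]
width: 0.0435
```

Request:
move_arm(
  deltas=[
    {"dp": [0,0,0],"rotation": [0,0,0]},
    {"dp": [0,0,0],"rotation": [0,0,0]},
    {"dp": [0,0,0],"rotation": [0,0,0]},
    {"dp": [0,0,0],"rotation": [0,0,0]},
  ],
  jaw=60,
)

```text
t: 13.17
eef_pos: [0.6389, -0.0118, 0.0105]
ee_rot: [-1.573, -0.0, 1.281]
force: [0.6, -0.5, -0.4]
width: 0.0639
```

Request:
move_arm(
  deltas=[
    {"dp": [0,-15,0],"rotation": [0,0,0]},
    {"dp": [0,-35,0],"rotation": [0,0,0]},
    {"dp": [-10,-40,0],"rotation": [0,0,0]},
    {"dp": [0,-10,0],"rotation": [0,0,0]},
  ],
  jaw=0,
)

```text
t: 13.5
eef_pos: [0.6329, -0.0222, 0.1091]
ee_rot: [-1.564, 0.005, 1.282]
force: [1.1, -0.8, 1.0]
width: 0.0857
```

```bash
python3 -c "
from h import *
s=arm.get_state(); np.save('pics/st11.npy',s,allow_pickle=True)
save('wrist','w11');crop('w11',180,100,340,250,5,'w11a')
save('scene','s11');crop('s11',120,220,220,300,6,'s11a')
plan(.63,-.2022,.12,100.3,25)"
```

```text
t13.60 pos [632.5 -21.4 106.9] rpy [-89.6   0.3  73.4] N=5 w=0.0873 F=[-0.7 -0.3  0.3]
{'dp': [-34.8, -2.5, -9.8], 'rotation': [-0.09, -5.38, -0.03]}
{'dp': [-35.6, -2.5, -6.5], 'rotation': [-0.09, -5.38, -0.03]}
{'dp': [-36.0, -2.5, -3.2], 'rotation': [-0.09, -5.38, -0.03]}
{'dp': [-36.2, -2.6, 0.2], 'rotation': [-0.09, -5.38, -0.03]}
{'dp': [-36.0, -2.6, 3.6], 'rotation': [-0.09, -5.38, -0.03]}
```

View pics/w11a.png

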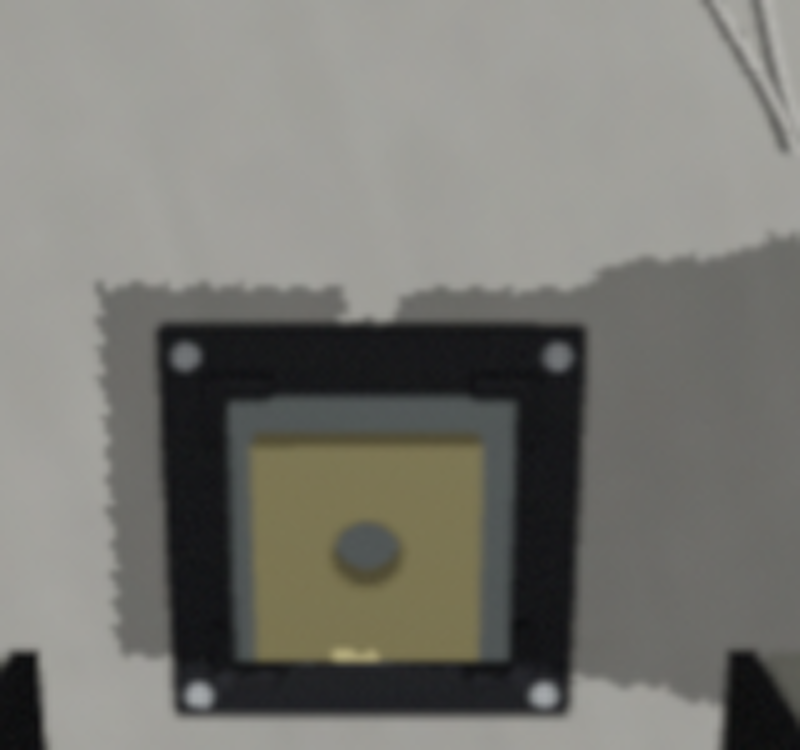

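View pics/s11a.png

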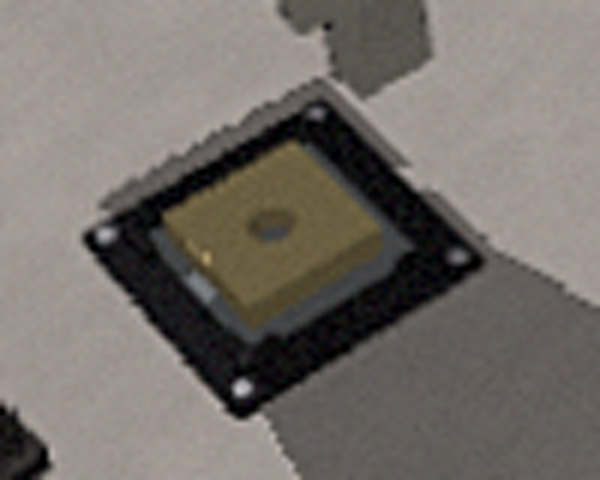

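Run:
```python
from h import *
f=load("w11"); s=np.load('pics/st11.npy',allow_pickle=True).item()
def quad(pts,u0,v0,k,z):
    P=np.array([onplane(f,u0+(x+.5)/k-.5,v0+(y+.5)/k-.5,z,s) for x,y in pts])
    e=[np.linalg.norm(P[i]-P[(i+1)%4])*1000 for i in range(4)]
    a=[np.degrees(np.arctan2(*(P[(i+1)%4]-P[i])[1::-1])) for i in range(4)]
    print(P.mean(0).round(4),np.round(e,1),np.round(a,1))
quad([(250,447),(484,445),(480,660),(257,660)],180,100,5,.015)
quad([(158,325),(585,325),(568,713),(177,713)],180,100,5,.005)
```

```text
[ 0.6393 -0.0114  0.015 ] [44.2 44.3 44.2 43.9] [ 163.8   73.6  -16.8 -106.5]
[ 0.6379 -0.0133  0.005 ] [81.8 82.2 81.8 82. ] [ 163.3   73.4  -16.8 -106.6]
```

The insulator sits about 2 mm off centre, inside its pocket and on the floor. Next is the core.

Request:
move_arm(
  deltas=[
    {"dp": [-35,-2.5,-10],"rotation": [0,-5.3,0]},
    {"dp": [-35.6,-2.5,-6.5],"rotation": [0,-5.3,0]},
    {"dp": [-36,-2.5,-3],"rotation": [0,-5.3,0]},
    {"dp": [-36,-2.6,0],"rotation": [0,-5.3,0]},
    {"dp": [-36,-2.6,3.6],"rotation": [-0.3,-5.3,0]},
  ],
  jaw=0,
)

```text
t: 14.02
eef_pos: [0.6308, -0.2005, 0.1187]
ee_rot: [-1.568, -0.001, 1.769]
force: [1.1, 0.8, -0.1]
width: 0.0874
```

Request:
move_arm(
  deltas=[
    {"dp": [0,0,0],"rotation": [0,0,0]},
    {"dp": [0,0,0],"rotation": [0,0,0]},
    {"dp": [0,0,0],"rotation": [0,0,0]},
  ],
)

```text
t: 14.27
eef_pos: [0.6287, -0.2081, 0.1165]
ee_rot: [-1.566, -0.001, 1.768]
force: [0.3, -0.7, -0.0]
width: 0.0873
```

```bash
python3 -c "
from h import *
s=arm.get_state(); np.save('pics/st12.npy',s,allow_pickle=True)
save('wrist','w12');crop('w12',180,120,340,260,5,'w12a')
plan(.6302,-.2022,.06,100.3,25)"
```

```text
t14.32 pos [ 628.6 -207.6  116.3] rpy [-8.970e+01 -1.000e-01  1.013e+02] N=2 w=0.0883 F=[-0.4 -0.5  0.1]
{'dp': [2.5, 28.1, -1.5], 'rotation': [-0.16, 0.51, 0.04]}
{'dp': [2.5, 28.1, -1.4], 'rotation': [-0.16, 0.51, 0.04]}
```

View pics/w12a.png

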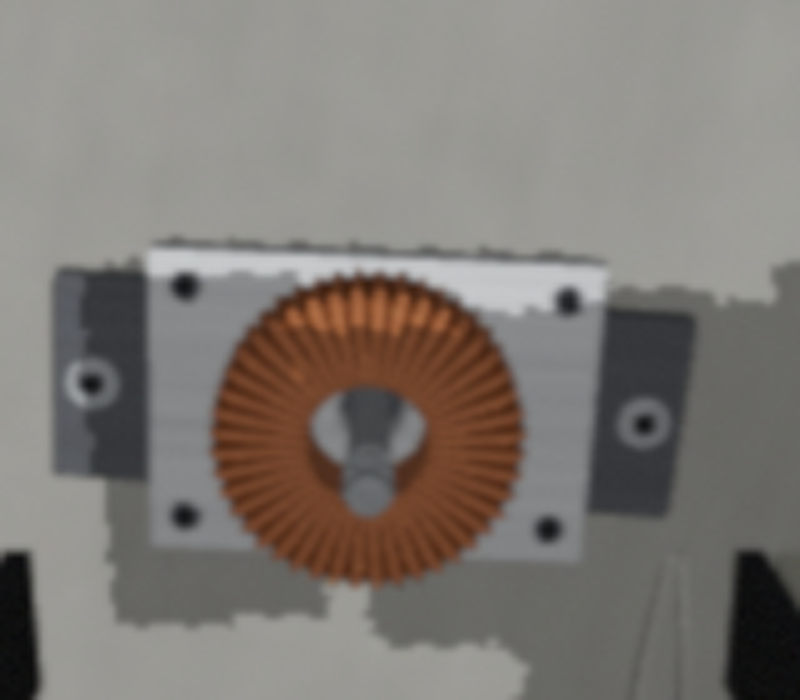

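Run:
```python
from h import *
f=load("w12"); s=np.load('pics/st12.npy',allow_pickle=True).item()
pt=lambda x,y,z:onplane(f,180+(x+.5)/5-.5,120+(y+.5)/5-.5,z,s)
for z in (.024,.029,.032): 
    a,b,t,bo=pt(212,435,z),pt(524,435,z),pt(368,275,z),pt(368,583,z)
    print(z,((a+b)/2).round(4),np.linalg.norm(a-b).round(4),((t+bo)/2).round(4),np.linalg.norm(t-bo).round(4))
print("stud",pt(368,495,.058),"boltmid",(pt(92,384,.006)+pt(643,424,.006))/2)
plan(.6302,-.2022,.05,100.3,25)
```

```text
0.024 [ 0.63   -0.2001  0.024 ] 0.0597 [ 0.6301 -0.2002  0.024 ] 0.0625
0.029 [ 0.6303 -0.2019  0.029 ] 0.0585 [ 0.6304 -0.202   0.029 ] 0.0613
0.032 [ 0.6305 -0.2029  0.032 ] 0.0578 [ 0.6306 -0.203   0.032 ] 0.0605
stud [ 0.6301769  -0.20168462  0.058     ] boltmid [ 0.62996134 -0.20029738  0.006     ]
t14.32 pos [ 628.6 -207.6  116.3] rpy [-8.970e+01 -1.000e-01  1.013e+02] N=2 w=0.0883 F=[-0.4 -0.5  0.1]
{'dp': [2.5, 33.1, -1.5], 'rotation': [-0.16, 0.51, 0.04]}
{'dp': [2.5, 33.1, -1.4], 'rotation': [-0.16, 0.51, 0.04]}
```

Request:
move_arm(
  deltas=[
    {"dp": [3,33,-1.5],"rotation": [-0.2,0,0]},
    {"dp": [3,33,-1.4],"rotation": [-0.2,0,0]},
    {"dp": [0,0,0],"rotation": [0,0,0]},
    {"dp": [0,0,0],"rotation": [0,0,0]},
  ],
)

```text
t: 14.65
eef_pos: [0.6321, -0.1973, 0.0503]
ee_rot: [-1.576, -0.0, 1.77]
force: [1.6, 0.7, 1.4]
width: 0.0871
```

```bash
python3 -c "
from h import *
plan(.6302,-.2015,.021,101,25)"
```

```text
t14.65 pos [ 632.1 -197.3   50.3] rpy [-90.3  -0.  101.4] N=1 w=0.0871 F=[1.6 0.7 1.4]
{'dp': [-3.7, 29.2, 2.8], 'rotation': [0.28, 0.41, 0.01]}
```

Request:
move_arm(
  deltas=[
    {"dp": [-3.7,15,2.5],"rotation": [0.3,0,0]},
    {"dp": [0,11,0],"rotation": [0,0,0]},
    {"dp": [0,0,0],"rotation": [0,0,0]},
    {"dp": [0,0,0],"rotation": [0,0,0]},
  ],
)

```text
t: 14.98
eef_pos: [0.6327, -0.1998, 0.026]
ee_rot: [-1.573, 0.001, 1.773]
force: [0.7, -0.4, -0.4]
width: 0.0874
```

```bash
python3 -c "
from h import *
plan(.6302,-.2015,.021,101,25)"
```

```text
t14.98 pos [ 632.7 -199.8   26. ] rpy [-9.010e+01  1.000e-01  1.016e+02] N=1 w=0.0874 F=[ 0.7 -0.4 -0.4]
{'dp': [-1.1, 5.0, 2.7], 'rotation': [0.11, 0.59, -0.07]}
```

Request:
move_arm(
  deltas=[
    {"dp": [-1,5,2.7],"rotation": [0,0,0]},
    {"dp": [0,0,0],"rotation": [0,0,0]},
    {"dp": [0,0,0],"rotation": [0,0,0]},
    {"dp": [0,0,0],"rotation": [0,0,0]},
  ],
)

```text
t: 15.32
eef_pos: [0.6313, -0.2018, 0.0229]
ee_rot: [-1.576, 0.002, 1.773]
force: [0.2, 0.8, -0.3]
width: 0.0876
```

Request:
move_arm(
  deltas=[
    {"dp": [0,1.5,1],"rotation": [0.3,0,0]},
    {"dp": [0,0,0],"rotation": [0,0,0]},
  ],
)

```text
t: 15.48
eef_pos: [0.6306, -0.2022, 0.0222]
ee_rot: [-1.571, 0.003, 1.773]
force: [0.5, -0.2, -0.6]
width: 0.0876
```

Request:
move_arm(
  deltas=[
    {"dp": [0,0,0],"rotation": [0,0,0]},
    {"dp": [0,0,0],"rotation": [0,0,0]},
    {"dp": [0,0,0],"rotation": [0,0,0]},
    {"dp": [0,0,0],"rotation": [0,0,0]},
    {"dp": [0,0,0],"rotation": [0,0,0]},
  ],
  jaw=255,
  squeeze=30,
)

```text
t: 15.9
eef_pos: [0.6309, -0.2023, 0.0226]
ee_rot: [-1.572, 0.003, 1.773]
force: [-0.4, -0.4, -0.6]
width: 0.0594
```

Request:
move_arm(
  deltas=[
    {"dp": [0,0,0],"rotation": [0,0,0]},
    {"dp": [0,0,0],"rotation": [0,0,0]},
    {"dp": [0,0,0],"rotation": [0,0,0]},
  ],
)

```text
t: 16.15
eef_pos: [0.6308, -0.2023, 0.0226]
ee_rot: [-1.571, 0.003, 1.773]
force: [-1.0, -0.4, 0.3]
width: 0.0555
```

Request:
move_arm(
  deltas=[
    {"dp": [0,0,0],"rotation": [0,0,0]},
    {"dp": [0,0,0],"rotation": [0,0,0]},
  ],
)

```text
t: 16.32
eef_pos: [0.6308, -0.2023, 0.0226]
ee_rot: [-1.572, 0.003, 1.773]
force: [-0.1, 0.7, 0.1]
width: 0.0554
```

Request:
move_arm(
  deltas=[
    {"dp": [0,-8,0],"rotation": [0,0,0]},
    {"dp": [0,0,0],"rotation": [0,0,0]},
    {"dp": [0,0,0],"rotation": [0,0,0]},
  ],
)

```text
t: 16.57
eef_pos: [0.6299, -0.2021, 0.0304]
ee_rot: [-1.57, 0.002, 1.772]
force: [-0.8, 0.7, -2.4]
width: 0.0555
```

```bash
python3 -c "
from h import *
save('scene','s13');crop('s13',180,120,300,230,6,'s13a')
plan(.6302,-.2015,.09,101,25)"
```

```text
t16.62 pos [ 630.3 -202.2   30.7] rpy [-9.000e+01  1.000e-01  1.016e+02] N=2 w=0.0559 F=[ 0.7 -0.6 -1.5]
{'dp': [0.3, -29.6, -0.0], 'rotation': [-0.01, 0.28, -0.07]}
{'dp': [0.3, -29.6, -0.0], 'rotation': [-0.01, 0.28, -0.07]}
```

View pics/s13a.png

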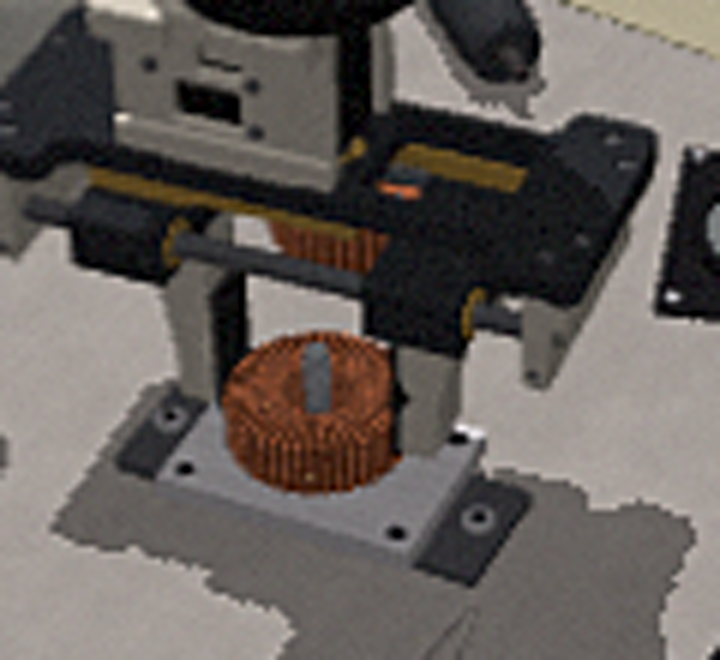

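Request:
move_arm(
  deltas=[
    {"dp": [0,-15,0],"rotation": [0,0,0]},
    {"dp": [0,-25,0],"rotation": [0,0,0]},
    {"dp": [0,-15,0],"rotation": [0,0,0]},
    {"dp": [0,0,0],"rotation": [0,0,0]},
  ],
)

```text
t: 16.95
eef_pos: [0.6285, -0.2019, 0.0852]
ee_rot: [-1.566, 0.001, 1.772]
force: [0.5, 0.4, -1.7]
width: 0.0556
```

```bash
python3 -c "
from h import *
save('scene','s14');crop('s14',180,80,300,230,5,'s14a')
plan(.557,-.3969,.08,101.5,25,30)"
```

```text
t17.00 pos [ 628.  -201.6   83.9] rpy [-89.7   0.  101.5] N=7 w=0.0556 F=[-0.5  0.5 -2.7]
{'dp': [-25.3, 0.7, 15.5], 'rotation': [-0.05, 0.0, -0.0]}
{'dp': [-25.3, 0.6, 15.5], 'rotation': [-0.05, 0.0, -0.0]}
{'dp': [-25.3, 0.6, 15.5], 'rotation': [-0.05, 0.0, -0.0]}
{'dp': [-25.3, 0.6, 15.5], 'rotation': [-0.05, 0.0, -0.0]}
{'dp': [-25.3, 0.6, 15.5], 'rotation': [-0.05, 0.0, -0.0]}
{'dp': [-25.3, 0.6, 15.5], 'rotation': [-0.05, 0.0, -0.0]}
{'dp': [-25.3, 0.6, 15.5], 'rotation': [-0.05, 0.0, -0.0]}
```

View pics/s14a.png

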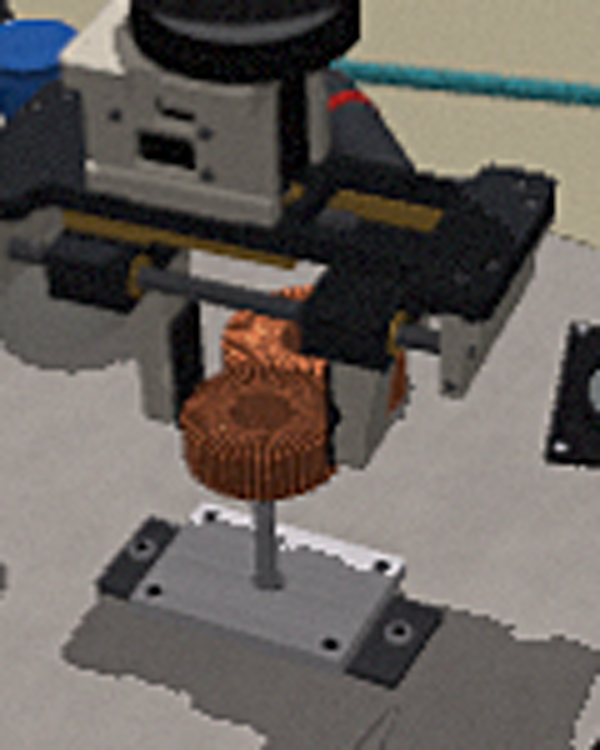

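Request:
move_arm(
  deltas=[
    {"dp": [-15,0,9],"rotation": [0,0,0]},
    {"dp": [-25,0,15.5],"rotation": [0,0,0]},
    {"dp": [-25,0,15.5],"rotation": [0,0,0]},
    {"dp": [-25,0,15.5],"rotation": [0,0,0]},
    {"dp": [-25,0,15.5],"rotation": [0,0,0]},
  ],
)

```text
t: 17.42
eef_pos: [0.5807, -0.3259, 0.0784]
ee_rot: [-1.562, -0.003, 1.78]
force: [0.5, -1.4, -2.2]
width: 0.0558
```

```bash
python3 -c "
from h import *
plan(.557,-.3969,.08,101.5,25,30)"
```

```text
t17.42 pos [ 580.7 -325.9   78.4] rpy [-89.5  -0.2 102. ] N=3 w=0.0558 F=[ 0.5 -1.4 -2.2]
{'dp': [-21.5, -0.5, 12.6], 'rotation': [-0.16, 0.16, 0.06]}
{'dp': [-21.6, -0.5, 12.6], 'rotation': [-0.16, 0.16, 0.06]}
{'dp': [-21.6, -0.5, 12.5], 'rotation': [-0.16, 0.16, 0.06]}
```

Request:
move_arm(
  deltas=[
    {"dp": [-21.5,-1,12.6],"rotation": [-0.2,0,0]},
    {"dp": [-20,-1,10],"rotation": [-0.2,0,0]},
    {"dp": [-12,0,4],"rotation": [0,0,0]},
    {"dp": [0,0,0],"rotation": [0,0,0]},
    {"dp": [0,0,0],"rotation": [0,0,0]},
  ],
)

```text
t: 17.83
eef_pos: [0.5583, -0.3901, 0.0719]
ee_rot: [-1.562, -0.009, 1.773]
force: [0.5, 0.2, -2.1]
width: 0.0555
```

```bash
python3 -c "
from h import *
plan(.557,-.3969,.035,101.5,25,30)"
```

```text
t17.83 pos [ 558.3 -390.1   71.9] rpy [-89.5  -0.5 101.6] N=2 w=0.0555 F=[ 0.5  0.2 -2.1]
{'dp': [-3.4, 18.4, 1.2], 'rotation': [-0.26, 0.03, 0.27]}
{'dp': [-3.3, 18.4, 1.2], 'rotation': [-0.26, 0.03, 0.27]}
```

Request:
move_arm(
  deltas=[
    {"dp": [-3.4,15,1.2],"rotation": [-0.2,0,0.2]},
    {"dp": [-3,15,1],"rotation": [-0.2,0,0.2]},
    {"dp": [0,0,0],"rotation": [0,0,0]},
    {"dp": [0,0,0],"rotation": [0,0,0]},
  ],
)

```text
t: 18.17
eef_pos: [0.5577, -0.3939, 0.0388]
ee_rot: [-1.567, -0.004, 1.774]
force: [1.3, -0.3, -1.6]
width: 0.0558
```

```bash
python3 -c "
from h import *
s=arm.get_state(); np.save('pics/st15.npy',s,allow_pickle=True)
plan(.557,-.3969,.0145,101.5,25,30)
save('scene','s15');crop('s15',260,90,380,210,5,'s15a')
save('wrist','w15');crop('w15',160,110,350,280,4,'w15a')"
```

```text
t18.17 pos [ 557.7 -393.9   38.8] rpy [-89.8  -0.2 101.6] N=1 w=0.0558 F=[ 1.3 -0.3 -1.6]
{'dp': [-2.9, 24.3, 1.2], 'rotation': [-0.2, 0.13, 0.22]}
```

View pics/s15a.png

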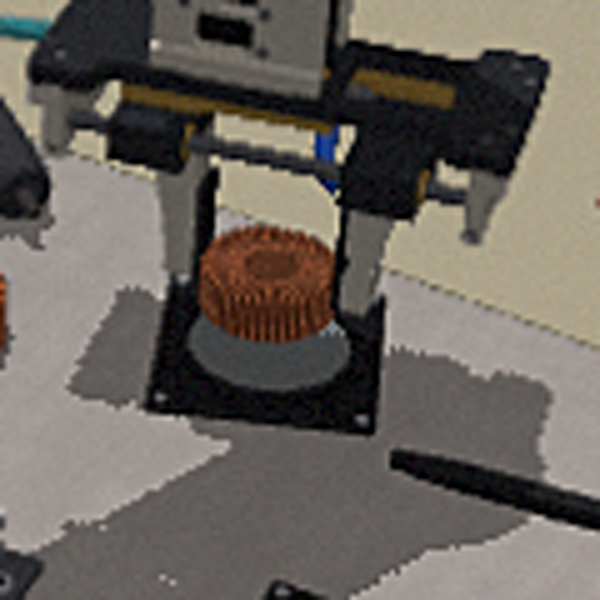

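View pics/w15a.png

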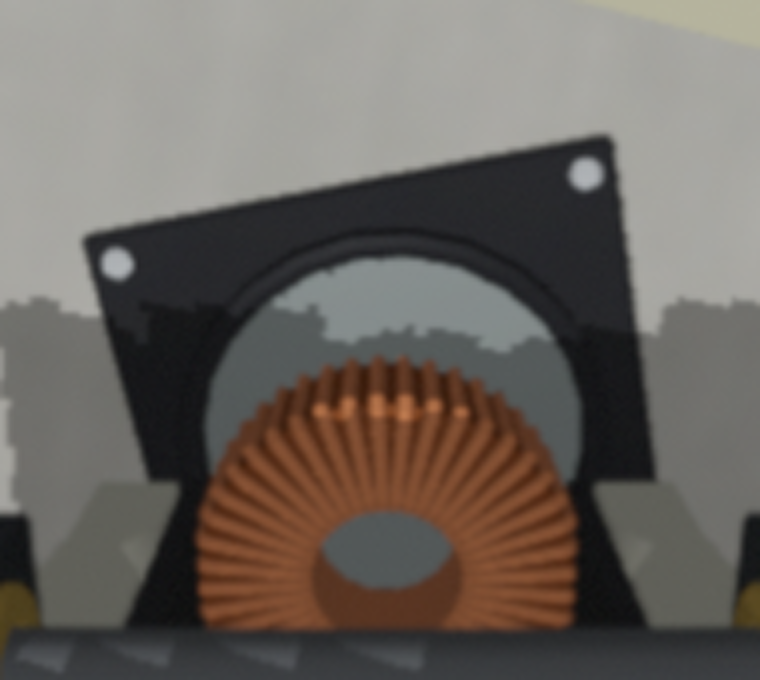

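Run:
```python
from h import *
f=load("w15"); s=np.load('pics/st15.npy',allow_pickle=True).item()
P=lambda x,y,z:onplane(f,160+(x+.5)/4-.5,110+(y+.5)/4-.5,z,s)[:2]
pts=np.array([P(x,y,.005) for x,y in [(205,420),(220,365),(583,420),(567,360),(393,257),(300,285),(490,283)]])
A=np.c_[2*pts,np.ones(len(pts))]; c=np.linalg.lstsq(A,(pts**2).sum(1),rcond=None)[0]
print(c[:2],np.sqrt(c[2]+c[0]**2+c[1]**2))
pts=pts; d=np.array([.557,-.3969]); print([np.linalg.norm(p-d).round(4) for p in pts])
```

```text
[ 0.55697222 -0.39645851] 0.03533101394234207
[np.float64(0.0354), np.float64(0.0353), np.float64(0.0351), np.float64(0.0352), np.float64(0.0352), np.float64(0.0346), np.float64(0.0348)]
```

Request:
move_arm(
  deltas=[
    {"dp": [-3,10,1],"rotation": [-0.2,0,0.2]},
    {"dp": [0,6,0],"rotation": [0,0,0]},
    {"dp": [0,0,0],"rotation": [0,0,0]},
    {"dp": [0,0,0],"rotation": [0,0,0]},
  ],
)

```text
t: 18.6
eef_pos: [0.5595, -0.3965, 0.0241]
ee_rot: [-1.575, 0.002, 1.776]
force: [0.2, -0.5, -1.9]
width: 0.0558
```

Request:
move_arm(
  deltas=[
    {"dp": [0,3.5,2.5],"rotation": [0.2,0,-0.1]},
    {"dp": [0,3,0],"rotation": [0,0,0]},
    {"dp": [0,0,0],"rotation": [0,0,0]},
    {"dp": [0,0,0],"rotation": [0,0,0]},
  ],
)

```text
t: 18.93
eef_pos: [0.5571, -0.3972, 0.0174]
ee_rot: [-1.571, 0.001, 1.776]
force: [-0.1, -0.1, -2.1]
width: 0.0557
```

Request:
move_arm(
  deltas=[
    {"dp": [0.3,1.5,0],"rotation": [0,0,0]},
    {"dp": [0,1.2,0],"rotation": [0,0,0]},
    {"dp": [0,0,0],"rotation": [0,0,0]},
  ],
)

```text
t: 19.18
eef_pos: [0.5571, -0.3971, 0.0147]
ee_rot: [-1.572, 0.001, 1.776]
force: [-0.0, -0.1, -2.4]
width: 0.0555
```

Request:
move_arm(
  deltas=[
    {"dp": [0,0.5,0],"rotation": [0,0,0]},
    {"dp": [0,0,0],"rotation": [0,0,0]},
  ],
)

```text
t: 19.35
eef_pos: [0.5572, -0.3971, 0.0142]
ee_rot: [-1.572, 0.001, 1.776]
force: [-0.7, -0.7, -2.1]
width: 0.0552
```

Request:
move_arm(
  deltas=[
    {"dp": [0,0.5,0],"rotation": [0,0,0]},
    {"dp": [0,0,0],"rotation": [0,0,0]},
  ],
)

```text
t: 19.52
eef_pos: [0.5573, -0.3971, 0.0138]
ee_rot: [-1.572, 0.001, 1.776]
force: [0.0, -0.2, -2.3]
width: 0.0551
```

Request:
move_arm(
  deltas=[
    {"dp": [0,0.3,0],"rotation": [0,0,0]},
    {"dp": [0,0,0],"rotation": [0,0,0]},
  ],
)

```text
t: 19.68
eef_pos: [0.5574, -0.3972, 0.0137]
ee_rot: [-1.572, 0.001, 1.776]
force: [-0.3, 0.3, -1.9]
width: 0.0554
```

Request:
move_arm(
  deltas=[
    {"dp": [0,0.5,0],"rotation": [0,0,0]},
    {"dp": [0,0.3,0],"rotation": [0,0,0]},
  ],
)

```text
t: 19.85
eef_pos: [0.5575, -0.3972, 0.0136]
ee_rot: [-1.572, 0.002, 1.776]
force: [-1.0, 0.5, 0.5]
width: 0.0554
```

Request:
move_arm(
  deltas=[
    {"dp": [0,0.5,0],"rotation": [0,0,0]},
    {"dp": [0,0.3,0],"rotation": [0,0,0]},
  ],
)

```text
t: 20.02
eef_pos: [0.5575, -0.3972, 0.0136]
ee_rot: [-1.572, 0.002, 1.776]
force: [-1.2, 0.3, 1.2]
width: 0.0553
```

Contact: the upward force rose and z stopped at 13.6 mm, as computed. Releasing.

Request:
move_arm(
  deltas=[
    {"dp": [0,0,0],"rotation": [0,0,0]},
    {"dp": [0,0,0],"rotation": [0,0,0]},
    {"dp": [0,0,0],"rotation": [0,0,0]},
    {"dp": [0,0,0],"rotation": [0,0,0]},
    {"dp": [0,0,0],"rotation": [0,0,0]},
  ],
  jaw=0,
)

```text
t: 20.43
eef_pos: [0.5586, -0.3978, 0.0137]
ee_rot: [-1.574, 0.003, 1.777]
force: [0.0, -0.9, -0.2]
width: 0.0832
```

Request:
move_arm(
  deltas=[
    {"dp": [0,-10,0],"rotation": [0,0,0]},
    {"dp": [0,-30,0],"rotation": [0,0,0]},
    {"dp": [0,-40,0],"rotation": [0,0,0]},
    {"dp": [0,-20,0],"rotation": [0,0,0]},
  ],
)

```text
t: 20.77
eef_pos: [0.5545, -0.3962, 0.1115]
ee_rot: [-1.564, -0.004, 1.776]
force: [0.9, -0.1, 0.2]
width: 0.0877
```

```bash
python3 -c "
from h import *
s=arm.get_state(); np.save('pics/st16.npy',s,allow_pickle=True)
save('scene','s16');crop('s16',260,90,380,210,5,'s16a')
save('wrist','w16');crop('w16',160,80,350,280,3,'w16a')
plan(.6294,-.2015,.1,189,25)"
```

```text
t20.87 pos [ 555.7 -396.7  112.7] rpy [-8.980e+01 -1.000e-01  1.017e+02] N=13 w=0.0875 F=[ 0.1 -0.3  0.5]
{'dp': [13.5, 1.0, -8.6], 'rotation': [-0.01, -6.71, 0.02]}
{'dp': [12.4, 1.0, -10.1], 'rotation': [-0.01, -6.71, 0.02]}
{'dp': [11.2, 1.0, -11.5], 'rotation': [-0.01, -6.71, 0.02]}
{'dp': [9.8, 1.0, -12.7], 'rotation': [-0.01, -6.71, 0.02]}
{'dp': [8.2, 1.0, -13.8], 'rotation': [-0.01, -6.71, 0.02]}
{'dp': [6.5, 1.0, -14.7], 'rotation': [-0.01, -6.71, 0.02]}
{'dp': [4.8, 1.0, -15.3], 'rotation': [-0.01, -6.71, 0.02]}
{'dp': [2.9, 1.0, -15.8], 'rotation': [-0.01, -6.71, 0.02]}
{'dp': [1.1, 1.0, -16.0], 'rotation': [-0.01, -6.71, 0.02]}
{'dp': [-0.8, 1.0, -16.0], 'rotation': [-0.01, -6.71, 0.02]}
{'dp': [-2.7, 1.0, -15.8], 'rotation': [-0.01, -6.71, 0.02]}
{'dp': [-4.5, 1.0, -15.4], 'rotation': [-0.01, -6.71, 0.02]}
{'dp': [-6.3, 1.0, -14.8], 'rotation': [-0.01, -6.71, 0.02]}
```

View pics/s16a.png

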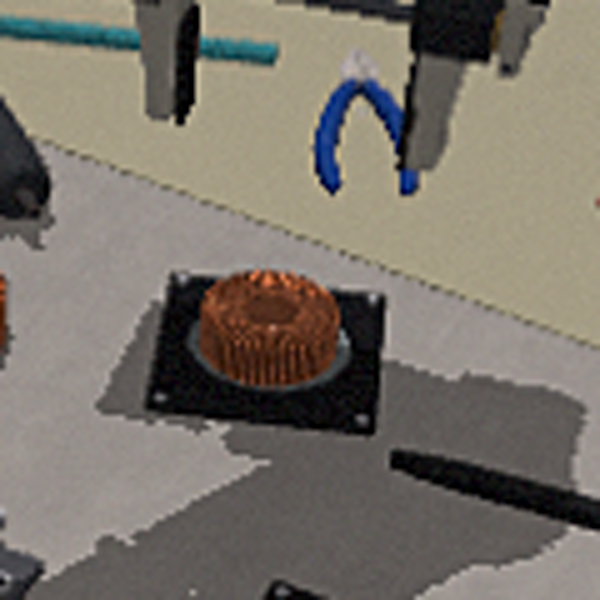

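View pics/w16a.png

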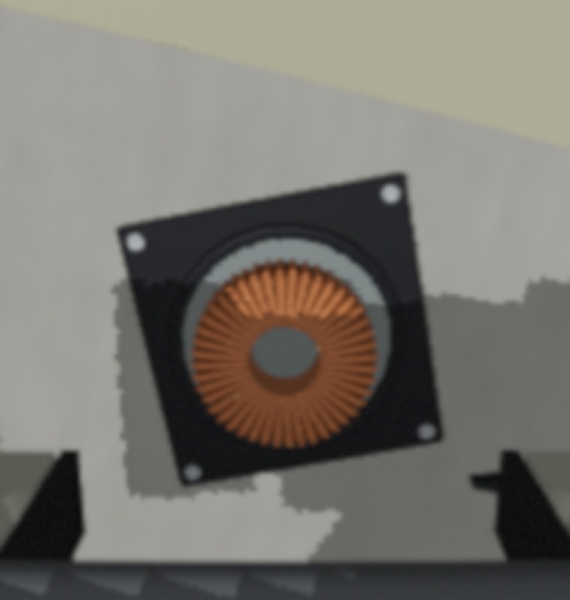

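The core is seated centrally on its pocket floor. Next is the plate, with the tool turned to yaw 9°.

```bash
python3 -c "
from h import *
plan(.6294,-.2015,.12,9.1,25)"
```

```text
t20.87 pos [ 555.7 -396.7  112.7] rpy [-8.980e+01 -1.000e-01  1.017e+02] N=14 w=0.0875 F=[ 0.1 -0.3  0.5]
{'dp': [12.6, -0.5, -8.0], 'rotation': [-0.02, 6.62, -0.01]}
{'dp': [13.4, -0.5, -6.5], 'rotation': [-0.02, 6.62, -0.01]}
{'dp': [14.1, -0.5, -4.9], 'rotation': [-0.02, 6.62, -0.01]}
{'dp': [14.5, -0.5, -3.2], 'rotation': [-0.02, 6.62, -0.01]}
{'dp': [14.8, -0.5, -1.5], 'rotation': [-0.02, 6.62, -0.01]}
{'dp': [14.9, -0.5, 0.2], 'rotation': [-0.02, 6.62, -0.01]}
{'dp': [14.8, -0.5, 1.9], 'rotation': [-0.02, 6.62, -0.01]}
{'dp': [14.5, -0.5, 3.6], 'rotation': [-0.02, 6.62, -0.01]}
{'dp': [14.0, -0.5, 5.2], 'rotation': [-0.02, 6.62, -0.01]}
{'dp': [13.3, -0.5, 6.8], 'rotation': [-0.02, 6.62, -0.01]}
{'dp': [12.4, -0.5, 8.3], 'rotation': [-0.02, 6.62, -0.01]}
{'dp': [11.4, -0.5, 9.6], 'rotation': [-0.02, 6.62, -0.01]}
{'dp': [10.2, -0.5, 10.9], 'rotation': [-0.02, 6.62, -0.01]}
{'dp': [8.8, -0.5, 12.0], 'rotation': [-0.02, 6.62, -0.01]}
```

Request:
move_arm(
  deltas=[
    {"dp": [12.6,-0.5,-8],"rotation": [0,6.6,0]},
    {"dp": [13.4,-0.5,-6.5],"rotation": [0,6.6,0]},
    {"dp": [14,-0.5,-5],"rotation": [0,6.6,0]},
    {"dp": [14.5,-0.5,-3.2],"rotation": [0,6.6,0]},
    {"dp": [14.8,-0.5,-1.5],"rotation": [0,6.6,0]},
  ],
)

```text
t: 21.28
eef_pos: [0.582, -0.3276, 0.1187]
ee_rot: [-1.571, 0.0, 1.175]
force: [0.9, 0.2, -0.6]
width: 0.0878
```

Request:
move_arm(
  deltas=[
    {"dp": [15,-0.5,0.2],"rotation": [0,6.6,0]},
    {"dp": [14.8,-0.5,2],"rotation": [0,6.6,0]},
    {"dp": [14.5,-0.5,3.6],"rotation": [0,6.6,0]},
    {"dp": [14,-0.5,5.2],"rotation": [0,6.6,0]},
    {"dp": [13.3,-0.5,6.8],"rotation": [0,6.6,0]},
  ],
)

```text
t: 21.7
eef_pos: [0.6108, -0.2549, 0.1222]
ee_rot: [-1.57, 0.001, 0.568]
force: [0.4, -0.4, 0.4]
width: 0.0878
```

```bash
python3 -c "
from h import *
plan(.6294,-.2015,.12,9.1,25)"
```

```text
t21.70 pos [ 610.8 -254.9  122.2] rpy [-90.    0.   32.6] N=4 w=0.0878 F=[ 0.4 -0.4  0.4]
{'dp': [11.1, 0.6, 8.8], 'rotation': [-0.01, 5.87, -0.01]}
{'dp': [10.2, 0.6, 9.8], 'rotation': [-0.01, 5.87, -0.01]}
{'dp': [9.1, 0.6, 10.8], 'rotation': [-0.01, 5.87, -0.01]}
{'dp': [7.9, 0.6, 11.7], 'rotation': [-0.01, 5.87, -0.01]}
```

Request:
move_arm(
  deltas=[
    {"dp": [11,0.5,9],"rotation": [0,5.8,0]},
    {"dp": [10,0.5,10],"rotation": [0,5.8,0]},
    {"dp": [9,0.5,11],"rotation": [0,5.6,0]},
    {"dp": [5,0,7],"rotation": [0,3,0]},
    {"dp": [0,0,0],"rotation": [0,0,0]},
  ],
)

```text
t: 22.12
eef_pos: [0.6285, -0.2015, 0.1215]
ee_rot: [-1.57, 0.001, 0.193]
force: [-0.0, -0.0, 0.2]
width: 0.0874
```

Request:
move_arm(
  deltas=[
    {"dp": [0,0,0],"rotation": [0,0,0]},
    {"dp": [0,0,0],"rotation": [0,0,0]},
  ],
)

```text
t: 22.28
eef_pos: [0.6283, -0.2013, 0.1216]
ee_rot: [-1.57, 0.001, 0.197]
force: [0.3, 0.4, 0.1]
width: 0.0875
```

```bash
python3 -c "
from h import *
s=arm.get_state(); np.save('pics/st17.npy',s,allow_pickle=True)
save('wrist','w17');crop('w17',180,100,340,260,5,'w17a')
plan(.6294,-.2015,.04,9.1,25)"
```

```text
t22.33 pos [ 628.2 -201.5  121.6] rpy [-89.9   0.1  11.3] N=3 w=0.0875 F=[0.  0.8 0.9]
{'dp': [0.4, 27.2, -0.1], 'rotation': [-0.02, 0.73, -0.03]}
{'dp': [0.4, 27.2, -0.1], 'rotation': [-0.02, 0.73, -0.03]}
{'dp': [0.4, 27.2, -0.1], 'rotation': [-0.02, 0.73, -0.03]}
```

View pics/w17a.png

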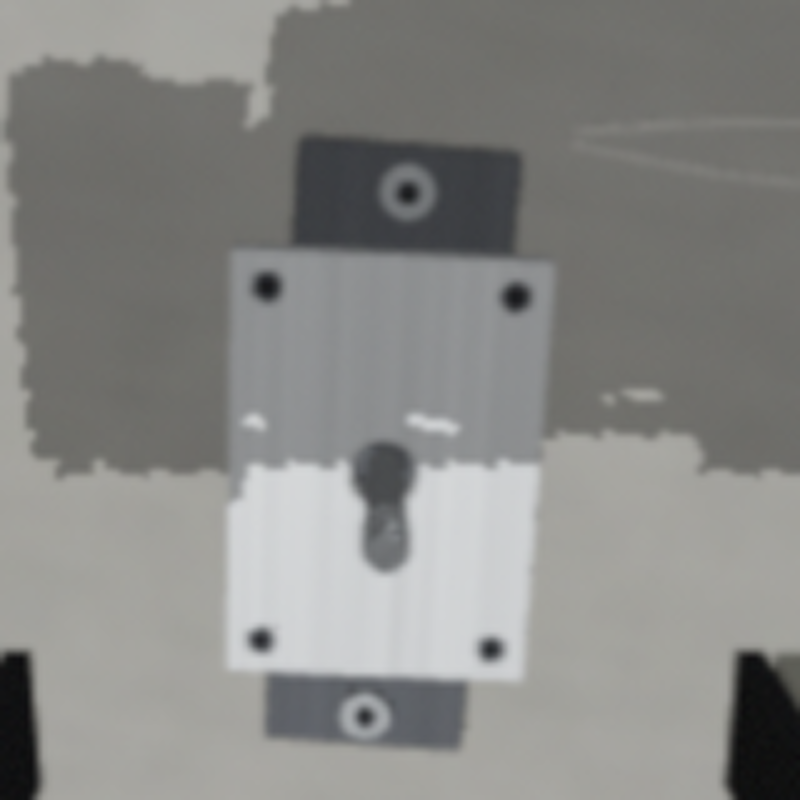

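Run:
```python
from h import *
f=load("w17"); s=np.load('pics/st17.npy',allow_pickle=True).item()
P=np.array([onplane(f,180+(x+.5)/5-.5,100+(y+.5)/5-.5,.014,s) for x,y in [(230,248),(554,262),(524,680),(228,670)]])
print(P.mean(0).round(4),[(np.linalg.norm(P[i]-P[(i+1)%4])*1000).round(1) for i in range(4)],[np.degrees(np.arctan2(*(P[(i+1)%4]-P[i])[1::-1])).round(1) for i in range(4)])
print(onplane(f,180+115,100+27,.0,s))
```

```text
[ 0.6295 -0.2015  0.014 ] [np.float64(62.0), np.float64(87.8), np.float64(62.2), np.float64(88.1)] [np.float64(98.8), np.float64(9.2), np.float64(-80.9), np.float64(-170.9)]
[ 0.55810118 -0.17695591  0.        ]
```

Request:
move_arm(
  deltas=[
    {"dp": [1,27,0],"rotation": [0,1.5,0]},
    {"dp": [0,30,0],"rotation": [0,0.5,0]},
    {"dp": [0,20,0],"rotation": [0,0,0]},
    {"dp": [0,0,0],"rotation": [0,0,0]},
    {"dp": [0,0,0],"rotation": [0,0,0]},
  ],
)

```text
t: 22.75
eef_pos: [0.6298, -0.2051, 0.045]
ee_rot: [-1.572, -0.003, 0.164]
force: [0.4, -0.3, 1.1]
width: 0.0878
```

```bash
python3 -c "
from h import *
plan(.6295,-.2015,.008,9.1,25)"
```

```text
t22.75 pos [ 629.8 -205.1   45. ] rpy [-90.   -0.2   9.4] N=1 w=0.0878 F=[ 0.4 -0.3  1.1]
{'dp': [0.2, 37.0, 3.7], 'rotation': [0.04, 0.3, 0.18]}
```

Request:
move_arm(
  deltas=[
    {"dp": [0,15,3.5],"rotation": [0,0.3,0.1]},
    {"dp": [0,15,0],"rotation": [0,0,0]},
    {"dp": [0,0,0],"rotation": [0,0,0]},
    {"dp": [0,0,0],"rotation": [0,0,0]},
  ],
)

```text
t: 23.08
eef_pos: [0.6316, -0.204, 0.0197]
ee_rot: [-1.574, -0.006, 0.16]
force: [0.0, -0.1, 0.5]
width: 0.0875
```

```bash
python3 -c "
from h import *
plan(.6295,-.2015,.008,9.1,25)"
```

```text
t23.08 pos [ 631.6 -204.    19.7] rpy [-90.2  -0.4   9.2] N=1 w=0.0875 F=[ 0.  -0.1  0.5]
{'dp': [-1.7, 11.7, 2.8], 'rotation': [0.17, 0.08, 0.35]}
```

Request:
move_arm(
  deltas=[
    {"dp": [-1.5,6,2.8],"rotation": [0.2,0,0.3]},
    {"dp": [0,5,0],"rotation": [0,0,0]},
    {"dp": [0,0,0],"rotation": [0,0,0]},
    {"dp": [0,0,0],"rotation": [0,0,0]},
  ],
)

```text
t: 23.42
eef_pos: [0.632, -0.202, 0.0126]
ee_rot: [-1.572, -0.006, 0.161]
force: [0.5, -0.3, 0.2]
width: 0.0876
```

```bash
python3 -c "
from h import *
plan(.6295,-.2015,.008,9.1,25)"
```

```text
t23.42 pos [ 632.  -202.    12.6] rpy [-90.   -0.3   9.2] N=1 w=0.0876 F=[ 0.5 -0.3  0.2]
{'dp': [-2.4, 4.6, 0.9], 'rotation': [0.04, 0.13, 0.35]}
```

Request:
move_arm(
  deltas=[
    {"dp": [-2,4.6,0.9],"rotation": [0,0,0.4]},
    {"dp": [0,0,0],"rotation": [0,0,0]},
    {"dp": [0,0,0],"rotation": [0,0,0]},
  ],
)

```text
t: 23.67
eef_pos: [0.6303, -0.2015, 0.0086]
ee_rot: [-1.572, 0.0, 0.161]
force: [0.3, 0.5, 0.8]
width: 0.0878
```

```bash
python3 -c "
from h import *
plan(.6295,-.2015,.008,9.1,25)"
```

```text
t23.67 pos [ 630.3 -201.5    8.6] rpy [-90.1   0.    9.2] N=1 w=0.0878 F=[0.3 0.5 0.8]
{'dp': [-0.8, 0.6, 0.1], 'rotation': [0.07, 0.14, -0.01]}
```

Request:
move_arm(
  deltas=[
    {"dp": [0,0,0],"rotation": [0,0,0]},
    {"dp": [0,0,0],"rotation": [0,0,0]},
    {"dp": [0,0,0],"rotation": [0,0,0]},
    {"dp": [0,0,0],"rotation": [0,0,0]},
    {"dp": [0,0,0],"rotation": [0,0,0]},
  ],
  jaw=255,
  squeeze=30,
)

```text
t: 24.08
eef_pos: [0.6303, -0.2013, 0.0087]
ee_rot: [-1.572, 0.0, 0.162]
force: [-0.1, 0.7, -0.7]
width: 0.0611
```

Request:
move_arm(
  deltas=[
    {"dp": [0,0,0],"rotation": [0,0,0]},
    {"dp": [0,0,0],"rotation": [0,0,0]},
    {"dp": [0,0,0],"rotation": [0,0,0]},
  ],
)

```text
t: 24.33
eef_pos: [0.6303, -0.2014, 0.0087]
ee_rot: [-1.572, 0.0, 0.162]
force: [-0.2, 0.1, 0.4]
width: 0.0617
```

Request:
move_arm(
  deltas=[
    {"dp": [0,-6,0],"rotation": [0,0,0]},
    {"dp": [0,-10,0],"rotation": [0,0,0]},
    {"dp": [0,0,0],"rotation": [0,0,0]},
  ],
)

```text
t: 24.58
eef_pos: [0.6296, -0.2013, 0.0252]
ee_rot: [-1.572, 0.002, 0.161]
force: [1.0, 0.3, -0.6]
width: 0.0612
```

```bash
python3 -c "
from h import *
plan(.63,-.2015,.085,9.1,25)
save('scene','s18');crop('s18',180,120,300,230,6,'s18a')
"
```

```text
t24.58 pos [ 629.6 -201.3   25.2] rpy [-90.    0.1   9.3] N=2 w=0.0612 F=[ 1.   0.3 -0.6]
{'dp': [0.1, -29.9, -0.1], 'rotation': [0.02, 0.08, -0.07]}
{'dp': [0.1, -29.9, -0.1], 'rotation': [0.02, 0.08, -0.07]}
```

View pics/s18a.png

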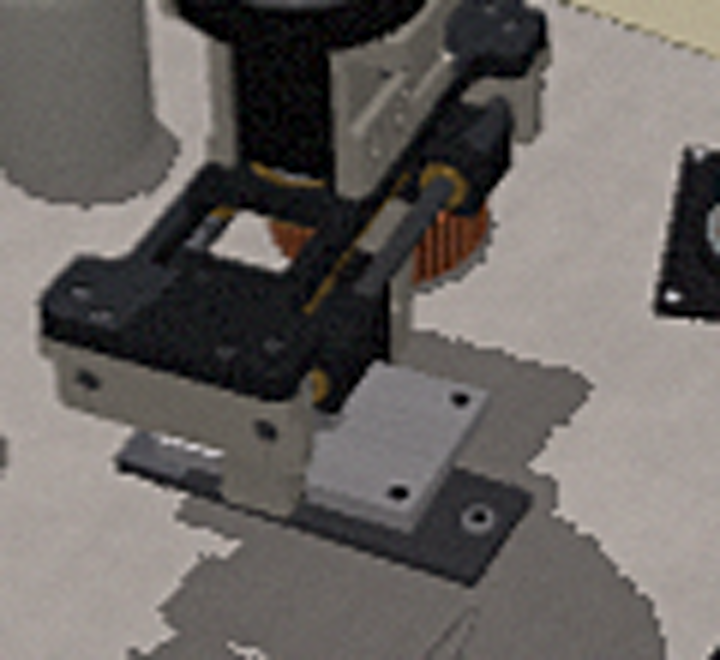

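Request:
move_arm(
  deltas=[
    {"dp": [0,-20,0],"rotation": [0,0,0]},
    {"dp": [0,-25,0],"rotation": [0,0,0]},
    {"dp": [0,-15,0],"rotation": [0,0,0]},
    {"dp": [0,0,0],"rotation": [0,0,0]},
  ],
)

```text
t: 24.97
eef_pos: [0.6302, -0.2007, 0.0856]
ee_rot: [-1.571, 0.002, 0.161]
force: [0.7, 0.3, -1.9]
width: 0.0615
```

```bash
python3 -c "
from h import *
plan(.455,-.0576,.085,-11.8,25,30)"
```

```text
t24.97 pos [ 630.2 -200.7   85.6] rpy [-90.    0.1   9.2] N=8 w=0.0615 F=[ 0.7  0.3 -1.9]
{'dp': [-18.8, 0.1, 21.2], 'rotation': [0.0, 2.63, -0.01]}
{'dp': [-19.7, 0.1, 20.3], 'rotation': [0.0, 2.63, -0.01]}
{'dp': [-20.6, 0.1, 19.4], 'rotation': [0.0, 2.63, -0.01]}
{'dp': [-21.5, 0.1, 18.4], 'rotation': [0.0, 2.63, -0.01]}
{'dp': [-22.3, 0.1, 17.4], 'rotation': [0.0, 2.63, -0.01]}
{'dp': [-23.1, 0.1, 16.3], 'rotation': [0.0, 2.63, -0.01]}
{'dp': [-23.8, 0.1, 15.3], 'rotation': [0.0, 2.63, -0.01]}
{'dp': [-24.5, 0.1, 14.2], 'rotation': [0.0, 2.63, -0.01]}
```

Request:
move_arm(
  deltas=[
    {"dp": [-19,0,21],"rotation": [0,2.6,0]},
    {"dp": [-20,0,20],"rotation": [0,2.6,0]},
    {"dp": [-20.6,0,19.4],"rotation": [0,2.6,0]},
    {"dp": [-21.5,0,18.4],"rotation": [0,2.6,0]},
    {"dp": [-22,0,17.4],"rotation": [0,2.6,0]},
  ],
)

```text
t: 25.38
eef_pos: [0.5198, -0.1118, 0.0831]
ee_rot: [-1.571, -0.001, -0.079]
force: [0.5, 0.4, -0.6]
width: 0.0611
```

```bash
python3 -c "
from h import *
plan(.455,-.0576,.085,-11.8,25,30)"
```

```text
t25.38 pos [ 519.8 -111.8   83.1] rpy [-90.   -0.1  -4.5] N=3 w=0.0611 F=[ 0.5  0.4 -0.6]
{'dp': [-23.0, -0.7, 16.3], 'rotation': [0.01, 2.42, 0.02]}
{'dp': [-23.6, -0.7, 15.3], 'rotation': [0.01, 2.42, 0.02]}
{'dp': [-24.3, -0.7, 14.3], 'rotation': [0.01, 2.42, 0.02]}
```

Request:
move_arm(
  deltas=[
    {"dp": [-23,-0.7,16],"rotation": [0,2.4,0]},
    {"dp": [-23,-0.7,15],"rotation": [0,2.4,0]},
    {"dp": [-16,0,8],"rotation": [0,1,0]},
    {"dp": [0,0,0],"rotation": [0,0,0]},
    {"dp": [0,0,0],"rotation": [0,0,0]},
  ],
)

```text
t: 25.8
eef_pos: [0.4528, -0.0623, 0.0819]
ee_rot: [-1.57, 0.003, -0.188]
force: [0.1, 0.9, -1.6]
width: 0.0617
```

```bash
python3 -c "
from h import *
s=arm.get_state(); np.save('pics/st19.npy',s,allow_pickle=True)
plan(.455,-.0576,.04,-11.8,25,30)
save('wrist','w19');crop('w19',140,80,370,280,3,'w19a')
save('scene','s19');crop('s19',210,220,350,340,5,'s19a')"
```

```text
t25.80 pos [452.8 -62.3  81.9] rpy [-90.    0.2 -10.8] N=2 w=0.0617 F=[ 0.1  0.9 -1.6]
{'dp': [0.7, 20.9, 2.5], 'rotation': [-0.01, 0.52, -0.08]}
{'dp': [0.6, 20.9, 2.5], 'rotation': [-0.01, 0.52, -0.08]}
```

View pics/w19a.png

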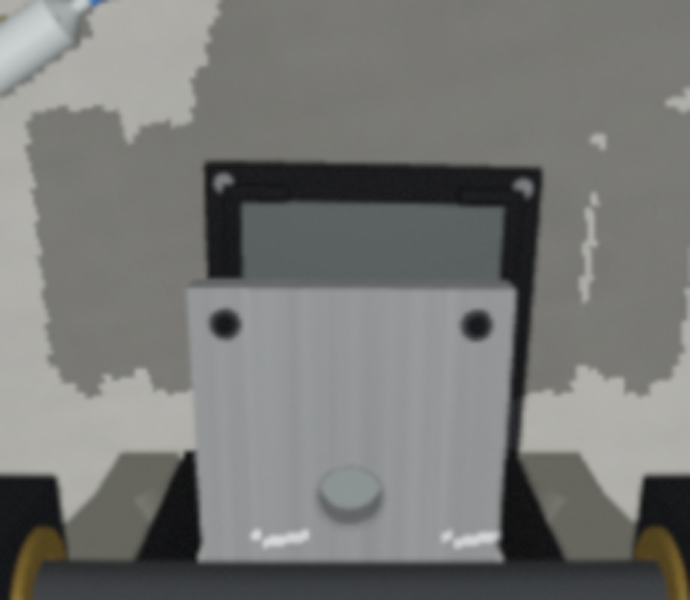

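View pics/s19a.png

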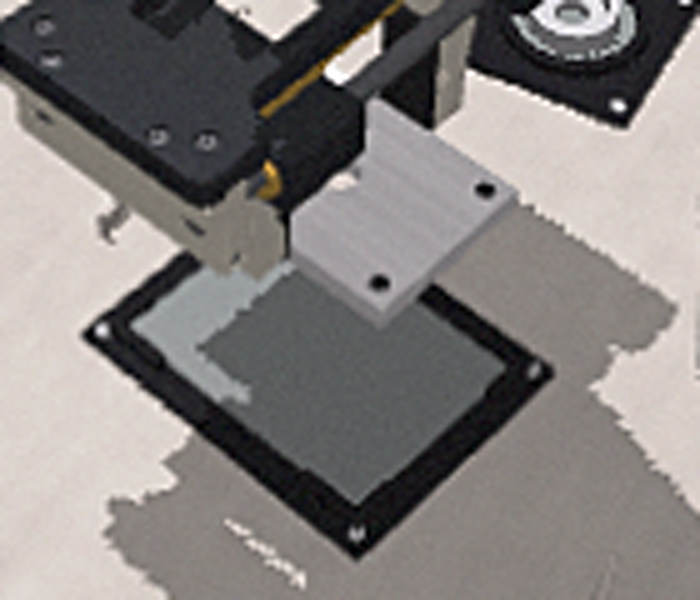

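Run:
```python
from h import *
f=load("w19"); s=np.load('pics/st19.npy',allow_pickle=True).item()
P=lambda x,y,z:onplane(f,140+(x+.5)/3-.5,80+(y+.5)/3-.5,z,s)
def e(a,b,h,z):
    a,b=P(*a,z),P(*b,z); d=(b-a)[:2]; L=np.linalg.norm(d); n=np.array([-d[1],d[0]])/L; m=((a+b)/2)[:2]
    print(L.round(4),np.degrees(np.arctan2(d[1],d[0])).round(2),m+n*h,m-n*h)
e((205,163),(541,169),.061,.005)
e((188,288),(518,290),.044,s['eef_pos'][2]-.0027+.008)
e((241,203),(504,206),.05,.005)
```

```text
0.0934 78.23 [ 0.33516913 -0.03262969] [ 0.45460323 -0.05751932]
0.0621 78.83 [ 0.36606515 -0.04540477] [ 0.45239763 -0.06245476]
0.074 78.57 [ 0.35639495 -0.03728622] [ 0.45441251 -0.0570993 ]
```

Request:
move_arm(
  deltas=[
    {"dp": [1,18,4],"rotation": [0,0.8,0]},
    {"dp": [0,20,1],"rotation": [0,0,0]},
    {"dp": [0,10,0],"rotation": [0,0,0]},
    {"dp": [0,0,0],"rotation": [0,0,0]},
    {"dp": [0,0,0],"rotation": [0,0,0]},
  ],
)

```text
t: 26.32
eef_pos: [0.4603, -0.0594, 0.0323]
ee_rot: [-1.57, -0.001, -0.205]
force: [-0.4, -0.3, -0.2]
width: 0.0612
```

```bash
python3 -c "
from h import *
plan(.4547,-.0575,.015,-11.6,25,30)"
```

```text
t26.32 pos [460.3 -59.4  32.3] rpy [-89.9  -0.  -11.7] N=1 w=0.0612 F=[-0.4 -0.3 -0.2]
{'dp': [-5.9, 17.3, 0.7], 'rotation': [-0.06, -0.13, 0.05]}
```

Request:
move_arm(
  deltas=[
    {"dp": [-6,6,1],"rotation": [0,0,0]},
    {"dp": [0,6,0.5],"rotation": [0,0,0]},
    {"dp": [0,0,0],"rotation": [0,0,0]},
    {"dp": [0,0,0],"rotation": [0,0,0]},
  ],
)

```text
t: 26.65
eef_pos: [0.4559, -0.0571, 0.0201]
ee_rot: [-1.569, -0.002, -0.206]
force: [0.1, -0.1, -1.2]
width: 0.0613
```

```bash
python3 -c "
from h import *
plan(.4547,-.0575,.008,-11.6,25,30)"
```

```text
t26.65 pos [455.9 -57.1  20.1] rpy [-89.9  -0.1 -11.8] N=1 w=0.0613 F=[ 0.1 -0.1 -1.2]
{'dp': [-1.1, 12.1, -0.7], 'rotation': [-0.08, -0.2, 0.13]}
```

Request:
move_arm(
  deltas=[
    {"dp": [-1.5,5,-0.5],"rotation": [0,-0.1,0.1]},
    {"dp": [0,5,0],"rotation": [0,0,0]},
    {"dp": [0,0,0],"rotation": [0,0,0]},
    {"dp": [0,0,0],"rotation": [0,0,0]},
  ],
)

```text
t: 26.98
eef_pos: [0.455, -0.057, 0.0101]
ee_rot: [-1.568, -0.002, -0.203]
force: [-0.4, 0.5, -2.6]
width: 0.0611
```

Request:
move_arm(
  deltas=[
    {"dp": [0,1.5,0],"rotation": [0,0,0]},
    {"dp": [0,0.5,0],"rotation": [0,0,0]},
    {"dp": [0,0,0],"rotation": [0,0,0]},
  ],
)

```text
t: 27.23
eef_pos: [0.4552, -0.0569, 0.008]
ee_rot: [-1.568, -0.003, -0.203]
force: [-0.4, -0.1, -0.6]
width: 0.0615
```

Request:
move_arm(
  deltas=[
    {"dp": [0,0.5,0],"rotation": [0,0,0]},
    {"dp": [0,0,0],"rotation": [0,0,0]},
  ],
)

```text
t: 27.4
eef_pos: [0.4553, -0.0569, 0.0077]
ee_rot: [-1.568, -0.003, -0.203]
force: [-0.3, 0.0, 0.3]
width: 0.0615
```

Request:
move_arm(
  deltas=[
    {"dp": [0,0,0],"rotation": [0,0,0]},
    {"dp": [0,0,0],"rotation": [0,0,0]},
    {"dp": [0,0,0],"rotation": [0,0,0]},
    {"dp": [0,0,0],"rotation": [0,0,0]},
  ],
  jaw=20,
)

```text
t: 27.73
eef_pos: [0.456, -0.0567, 0.0082]
ee_rot: [-1.568, -0.004, -0.203]
force: [-0.2, 0.1, -0.1]
width: 0.0793
```

Request:
move_arm(
  deltas=[
    {"dp": [0,-10,0],"rotation": [0,0,0]},
    {"dp": [0,-30,0],"rotation": [0,0,0]},
    {"dp": [0,-40,0],"rotation": [0,0,0]},
    {"dp": [0,-40,0],"rotation": [0,0,0]},
    {"dp": [0,-40,0],"rotation": [0,0,0]},
  ],
)

```text
t: 28.15
eef_pos: [0.4494, -0.0585, 0.1658]
ee_rot: [-1.576, 0.013, -0.204]
force: [1.2, -0.5, -0.2]
width: 0.0808
```

Request:
move_arm(
  deltas=[
    {"dp": [-30,-20,0],"rotation": [0,0,0]},
    {"dp": [0,0,0],"rotation": [0,0,0]},
    {"dp": [0,0,0],"rotation": [0,0,0]},
  ],
)

```text
t: 28.4
eef_pos: [0.4246, -0.0515, 0.1975]
ee_rot: [-1.569, -0.003, -0.204]
force: [0.4, 0.4, -0.1]
width: 0.0806
```

```bash
python3 -c "
from h import *
s=arm.get_state(); np.save('pics/st20.npy',s,allow_pickle=True); print(s['eef_pos'],s['force'],s['t'])
save('wrist','w20')
save('scene','s20');crop('s20',110,120,370,340,3,'s20a')
save('top','t20')"
```

```text
[ 0.42459559 -0.0515267   0.19751776] [ 0.40522009  0.43209913 -0.14744705] 28.4
```

View pics/w20.png

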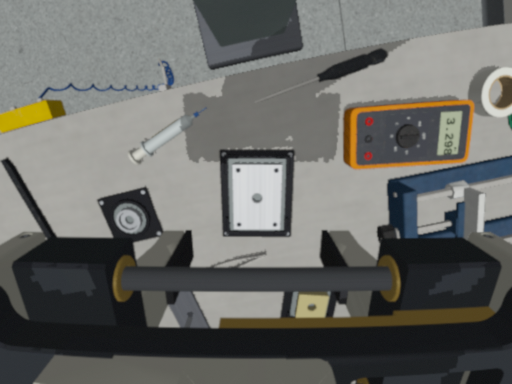

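View pics/s20a.png

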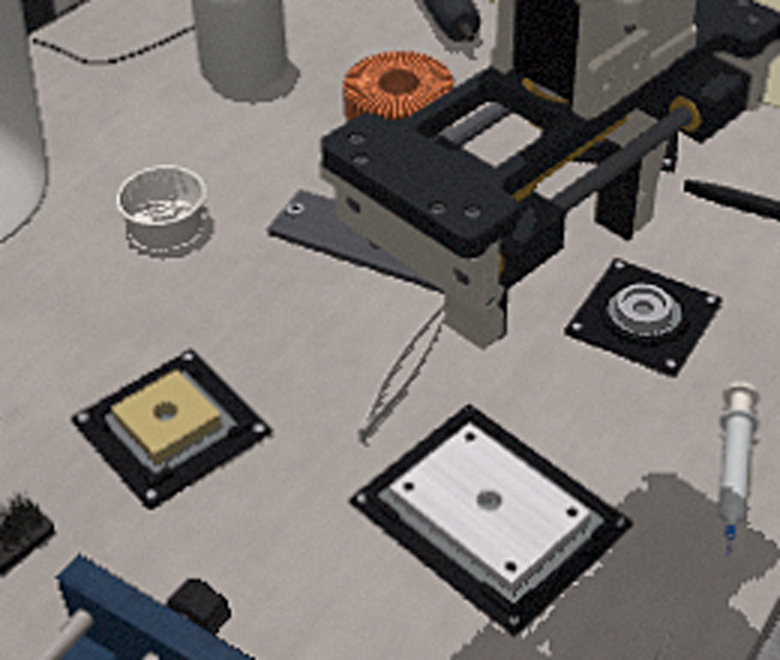

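View pics/t20.png

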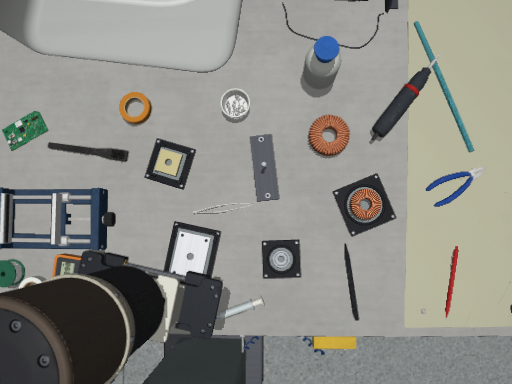

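```bash
python3 -c "
from h import *
crop('w20',210,140,305,245,6,'w20a')"
```

```text
(no output)
```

View pics/w20a.png

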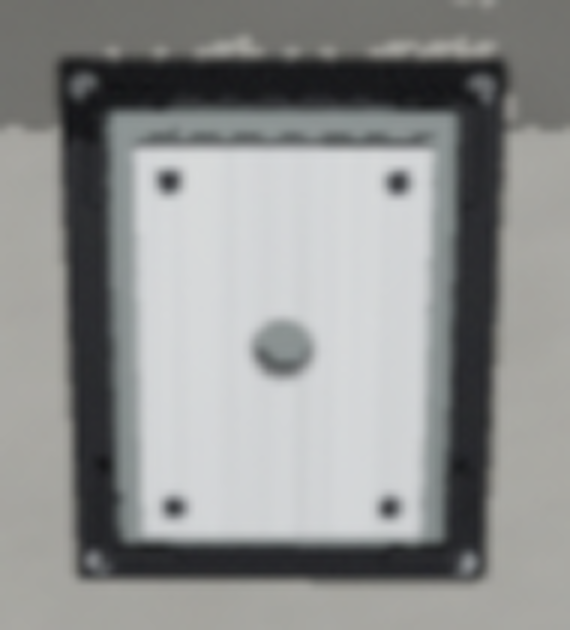

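The plate lies within the floor on all sides: its top spans crop pixels (133–437, 147–540) and the floor spans about (105–460, 108–545). The small gap at the bottom edge is parallax. All four parts are seated, so I'm handing in.

```bash
python3 -c "
from h import *
print(arm.job_done())"
```

```text
the job is handed in; nothing more can be done
None
```

The choke stack is off the stud. I took the washer, insulator, core and plate one at a time from the top down, and each lies in its own nest pocket. I handed the job in at about 28.5 s of the 106 s allowed.

- **Final pictures:** the top view shows all four parts in their pockets and the stand empty except for its stud. The wrist and scene views agree, although the gripper hides the core in the scene view. The larger look-alike core was left alone.
- **Insulator:** it measured about 2 mm off the pocket centre, inside the 6 mm clearance.
- **Core:** I lowered it in half-millimetre steps until the upward force rose, then opened the jaws. It was not dropped.
- **Plate:** the height reading and the picture both put it on the floor and clear of the corner rims.
- **One slip:** on the first try at the washer the arm drifted up about 5 mm while the jaws closed. I saw it before contact, reopened, corrected the height and gripped it properly.

No check failed or disagreed with the others.

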